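# Load and close a sterilising cassette

## Task

Get the instrument cassette ready for the autoclave: roll the thick-handled scaler sideways out of the open side of the two spring clips on the little stand (pulled straight up it would bend the clip tongues) and lay it, without dropping it, in the empty wide notches of the cassette. Then lower the lid level and gently over the cassette's two pins until it lies flush all round, and swing the latch fully over the lid. Do not disturb the other things on the desk.

Things in the scene. Friction and masses are not known exactly. Their poses are not given: they have to be found in the camera images.
- cassette: Open steel instrument cassette, 130 x 200 x 36 mm, long axis y, fixed. Origin under its centre on the desk, z up; -x is its front, with the latch. Walls 4 mm thick, floor 6 mm up, level rim 36 mm up. Grey notched rails along x at y = +-35 mm (8 mm thick, 34 mm high, 62 mm free between). Mirror and two probes lie fixed in slim notches at x = +10, +29, +48 mm, below the rim.
- notch (a point): Where the scaler handle's centre comes to lie in the two empty wide V notches: cassette x = -28 mm, y = 0, 28 mm above the desk; the handle then lies along the cassette's y. V mouths 20 mm wide. From here 33 mm to the front wall and 34 mm to the mirror. Axes as the cassette's.
- pin_left (a point): Tip of the upright locating pin on the cassette's +y end (cassette x = 0, y = +89 mm). Pin 8 mm thick, standing 14 mm above the rim, the upper 6 mm tapered; the tip is 50 mm above the desk.
- pin_right (a point): Tip of the like pin on the cassette's -y end (x = 0, y = -89 mm).
- lid_grip (a point): Centre of the lid's bar handle (bar along y: 10 mm wide, 66 long, 8 thick, 19 mm free beneath; lid balances here). Lid: loose slotted steel plate 130 x 200 x 5 mm, about 0.26 kg, long axis y, this point 28 mm above its underside. Starts flat on the desk. Seated on the cassette's rim, either way round: point over the cassette's centre, 64 mm above the desk, y along the cassette's y.
- lid_hole_left (a point): Centre, at the underside, of the lid's pin hole at lid y = +89 mm, 11 mm wide, through. Axes as the lid's.
- lid_hole_right (a point): The like hole at lid y = -89 mm, 11 x 12 mm.
- clip_stand: Low white stand 124 x 70 x 8 mm, fixed, origin under its centre, z up. Two steel clips 12 mm wide, 53 mm high, at x = +-42 mm (72 mm free between) hold the scaler's handle along x, 40 mm above the desk. Each has a back plate at +y, a ledge beneath and a sprung tongue above; open side -y. Drawn level 25 mm to -y the handle comes free with about 10 N.
- scaler_center (a point): Centre of the scaler's round steel handle: 10 mm thick, 104 mm long along x, thin bent tips to 75 mm either side, loose, about 35 g. It starts in the clips.
- clip_near (a joint): Lift of the sprung tongue of the clip at the stand's -x end, rad: 0 closed, springs back by itself. The handle drawn out sideways lifts it 0.2 to 0.3; above 0.65 it is bent too far, as by a straight upward pull.
- clip_far (a joint): The same for the clip at the stand's +x end.
- latch (a joint): Swing latch at the middle of the cassette's front, rad, about a vertical pivot; light, stays where left. 0 to 0.2: open, post 10 mm clear of the lid; at 0.30 the arm lies along the cassette's -y; grows anticlockwise from above to 1.87, fully closed, arm along +x over the lid's edge. Arm's underside 43 mm above the desk, 2 mm above a seated lid; a lid not fully down blocks it.
- latch_pivot (a point): The latch's vertical pivot axis, at the underside of its arm: cassette x = -80 mm, y = 0, 43 mm above the desk.
- latch_post (a point): On the axis of the upright round post at the end of the latch arm: 38 mm from the pivot axis, 10 mm thick, from 47 to 80 mm above the desk, this point 70 mm. To be pinched or pushed; it may turn in the grip.
- dappen_dish: Bystander: small glass dish, 33 mm wide, 24 mm high; origin under its centre.
- cement_pot: Bystander: small white pot with lid, 48 mm wide, 40 mm high; origin under its centre.
- kidney_dish: Bystander: steel kidney dish, 70 x 169 x 16 mm; origin under its centre.
- brown_jar: Bystander: small brown jar, 44 mm wide, 52 mm high; origin under its centre.
- amber_bottle: Bystander: small brown bottle with white cap, 42 mm wide, 85 mm high; origin under its centre.

How it is judged:
By the outcome, as a careful person would: the job done as asked, in the order asked, and still so for the second after the job is handed in, with the robot touching nothing.
It also fails if it takes over 64 s, if anything falls off the work surface, if the arm or the gripper's body presses on something with over 40 N, if the wrist force passes 120 N, or if a joint passes its speed limit or range.

## Robot

A 7-joint arm with a two-finger parallel gripper is mounted at the origin on a cart in front of the work surface, level with it; the furniture and walls round the work are solid. World frame = base frame: x ahead of the robot, y to its left, z up, the work surface at z = 0. Lengths are in m, angles in rad, forces in N, time in s.
With the tool pointing down it reaches from about 0.4 to 0.85 m from the base axis. Payload 10.4 kg.
Tool frame: the origin (TCP) lies on the front face of the gripper's body, between the roots of the fingers; the fingertips stand 73 mm ahead of it and the grasp point (between the pads) lies 54 mm ahead of it; x points along the fingers, y is the direction in which the jaws open and shut, and the axes are right-handed (so a half turn about x gives the same grasp; the last joint's range is limited). The gripper opens to 85 mm and grips with 20 to 120 N. Pads are 22 mm wide; open, the fingers measure 114 mm over their backs; the gripper's body (76 mm by 85 mm) begins 54 mm behind the grasp point. The pads swing forward as they close: fully open they stand 13 mm farther back than shut.
Start: joints at [1.193, 0.332, -0.065, 1.46, 0.022, 1.35, -0.088], TCP at [0.217, -0.586, 0.304] pointing down, gripper open.
Joint ranges: [-2.6, 2.6], [-0.5, 2.12], [-1.47, 1.34], [0.16, 2.42], [-1.27, 4.41], [0.06, 2.06], [-2.6, 2.6]. Speed limits (rad/s): [2.22, 2.22, 2.79, 2.79, 3.14, 3.14, 3.14].

## Interface

Orientations are given as a unit quaternion [x, y, z, w].
In Python, from workcell import manip gives the robot as it stands. The module is installed in compiled form; this text tells all that it offers.
- The arm moves only by the tool arm_command, never from a script. Its argument "moves" is a list that holds one entry, the list of rows, each a list of 5 numbers: the closure, from 0 (fully open) to 1 (shut), then the shift along the tool's x, y, z in units of 25 mm (1.0 is 25 mm), then the turn about the tool's x in degrees. A call has 1 to 12 rows; each row shifts and turns the commanded pose from where the row before left it, along the tool's axes as they then stand; what a row does not reach is not made up. A row lasts 1/12 s, in which the tool goes at most 41.7 mm and 7.16 degrees, less where a joint would pass 70% of its speed; a pose out of reach is approached as far as the arm can. A call is refused whole if a number of a shift passes 1 or a number of a turn 7.16, either way. A call with a gripper value outside its range is refused whole. The fingers move at their own pace and stop on an object; "force" is the grip in N (left out, the last holds). Time passes only in rows, so rows that do not move let the fingers close. It gives the time, the measured TCP pose, the force and the opening at its end, in the units of the state.
- manip.get_obs(): the state, without advancing time (a new reading comes with each control period).
- manip.camera(name): name is "side" or "top"; returns the picture (384x512x3 uint8, red, green, blue); there is no depth.
- manip.camera_info(name): a dict with "vfov" (degrees; the focal length in pixels is half the picture's height over the tangent of half this angle, whatever the lens; pixels are square), "cx", "cy" (the principal point, pixels), "dist_coeffs" ([k1, k2, p1, p2, k3] as OpenCV has them; the pictures are not rectified), "pose" (4x4, takes a point from camera to world coordinates). Camera axes: x right, y down, z forward; pixel columns grow to the right and rows downward; lengths in m; the calibration is good to about 2 mm. A picture is of the moment at which its call begins. camera_info takes no time and is no camera call.
- manip.hand_in(): hands the job in, once; it reports no verdict.
Trained networks look in the newest picture that a camera, given by its name, has taken for a name from the list of things; names that differ only in an ending like _2 or _b are one class to them, and where a whole thing is asked for, a point or a joint stands for the part that bears it (a point fixed in the world has none). Each returns a list of dicts, best first, with "confidence" (0 to 1); they miss things now and then, are a little off and sometimes report something else, mostly with a low value. They report only what shows in the picture. A call takes as long as a camera call.
- manip.regions_of(query, camera): "mask" (384x512 bool, what is visible of it) and "rect" ([left, top, right, bottom] in pixels, round what is visible of it).
- manip.pinpoint(query, camera): "pixel" ([row, column] in pixels: a listed point, or the origin of a listed thing).
The state is a dict: "clock": time; "joint_pos": joint angles; "joint_velocities": joint speeds; "tau": joint torques, N m; "position": TCP position; "ee_rot": TCP orientation; "ft_force": force on the tool from outside, world axes, zero at the start; "torque": the same for the moment, N m; "grip_width": opening from 0.0 (shut) to 1.0 (fully open).
Only numpy, scipy, OpenCV 4.12 (cv2) and the standard library are available. Lean on these libraries where they do the work, as an engineer would, in place of code of your own. Each camera call takes 0.05 s, during which the arm holds its last target.

## Working session

There is one attempt and no reset: what is moved stays moved. The work goes in short steps, Python scripts to look and compute and a tool call to move; the robot and the scene stay as the last step left them, time stands still between calls to the robot, and variables do not carry over. Pictures are saved under pics/ and viewed, and the job is handed in when it is done.

Besides the shell and the picture viewer there is one more tool, called after "Call:" as name(argument=value, ...) on one line, values as JSON. arm_command: Moves the arm, as the interface text tells. Its arguments: {"type":"object","properties":{"moves":{"type":"array","items":{"type":"array","items":{"type":"array","items":{"type":"number"}}}},"force":{"type":"number"}},"required":["moves"]}

```bash
ls; mkdir -p pics; python3 - <<'E'
from workcell import manip
import cv2, numpy as np
o=manip.get_obs()
for k,v in o.items(): print(k,np.round(v,3))
for c in ("side","top"):
    im=manip.camera(c); cv2.imwrite(f"pics/{c}0.png",im[:,:,::-1])
    i=manip.camera_info(c); print(c,i["vfov"],i["cx"],i["cy"],i["dist_coeffs"]); print(np.round(i["pose"],4))
E
```

```text
pics
clock 0.0
joint_pos [ 1.193  0.333 -0.065  1.461  0.022  1.35  -0.088]
joint_velocities [-0.    -0.001  0.001  0.001 -0.002  0.001  0.001]
tau [-0.0000e+00 -6.2545e+01  4.9000e-02 -3.9161e+01  1.6000e-02  1.0000e-02
 -0.0000e+00]
position [ 0.217 -0.586  0.303]
ee_rot [-0.696 -0.125  0.696 -0.124]
ft_force [ 0.621  0.281 -0.41 ]
torque [ 0.044 -0.029  0.03 ]
grip_width 0.994
side 54.84185098423978 250.69939645221328 191.47141894026967 [-0.03324047  0.          0.          0.          0.        ]
[[-0.6909 -0.6037  0.3977  0.1297]
 [-0.7228  0.5692 -0.3919  0.4517]
 [ 0.0102 -0.5583 -0.8296  1.0229]
 [ 0.      0.      0.      1.    ]]
top 43.59409214473004 250.6138924124358 193.6786627200732 [-0.01518803  0.          0.          0.          0.        ]
[[-0.0066 -0.9827  0.1851  0.3603]
 [-0.9999  0.0093  0.0139  0.0016]
 [-0.0153 -0.1849 -0.9826  1.258 ]
 [ 0.      0.      0.      1.    ]]
```

View pics/side0.png

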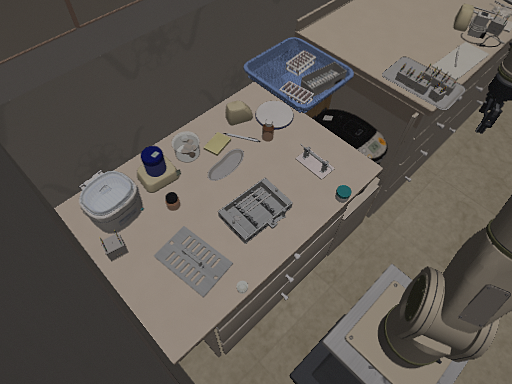

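View pics/top0.png

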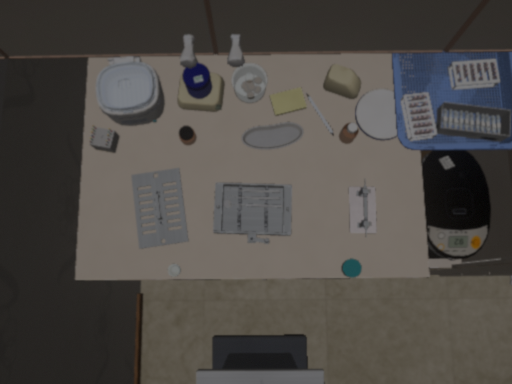

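The side view shows the cassette at about (255,210), the lid at (195,260) and the clip stand at (313,162). In the top view they are at (253,209), (160,208) and (363,210). All are on the desk and clear of the arm. Next I'll pinpoint everything in both cameras.

```bash
cat > h.py <<'E'
from workcell import manip
import cv2, numpy as np
from scipy.spatial.transform import Rotation as R
def cam(c):
    i=manip.camera_info(c); f=192/np.tan(np.radians(i["vfov"])/2)
    K=np.array([[f,0,i["cx"]],[0,f,i["cy"]],[0,0,1]]); return K,np.array(i["dist_coeffs"]),np.array(i["pose"])
def ray(c,rc):
    K,d,P=cam(c); u=cv2.undistortPoints(np.array([[[rc[1],rc[0]]]],float),K,d)[0,0]
    return P[:3,3],P[:3,:3]@np.array([u[0],u[1],1])
def at_z(c,rc,z):
    o,v=ray(c,rc); return o+v*(z-o[2])/v[2]
def tri(rcs):
    A=np.zeros((3,3));b=np.zeros(3)
    for c,rc in rcs:
        o,v=ray(c,rc);v=v/np.linalg.norm(v);M=np.eye(3)-np.outer(v,v);A+=M;b+=M@o
    return np.linalg.solve(A,b)
def proj(c,X):
    K,d,P=cam(c); T=np.linalg.inv(P); r,_=cv2.Rodrigues(T[:3,:3])
    p,_=cv2.projectPoints(np.array(X,float).reshape(-1,1,3),r,T[:3,3],K,d); return p[:,0]
def shot(c,n): 
    im=manip.camera(c); cv2.imwrite(f"pics/{n}.png",im[:,:,::-1]); return im
E
python3 - <<'E'
from h import *
Z=dict(cassette=0,notch=.028,pin_left=.05,pin_right=.05,lid_grip=.028,lid_hole_left=0,lid_hole_right=0,clip_stand=0,scaler_center=.04,latch_pivot=.043,latch_post=.07)
for k,z in Z.items():
    pp={}
    for c in("top","side"):
        r=manip.pinpoint(k,c)
        for q in r[:2]: print(k,c,np.round(q["pixel"],1),round(q["confidence"],2),np.round(at_z(c,q["pixel"],z),4))
        if r: pp[c]=r[0]["pixel"]
    if len(pp)==2: print("   tri",np.round(tri(list(pp.items())),4))
print(manip.get_obs()["clock"])
E
```

```text
cassette top [210.4 253.7] 0.83 [0.552  0.0115 0.    ]
cassette side [212.7 253.6] 0.94 [0.5544 0.0185 0.    ]
   tri [ 0.556   0.013  -0.0098]
notch top [218.1 254.6] 0.82 [0.5276 0.0091 0.028 ]
notch side [208.6 264. ] 0.95 [ 0.5311 -0.0038  0.028 ]
   tri [0.5228 0.0081 0.0524]
pin_left top [205.2 219.2] 0.81 [0.5586 0.099  0.05  ]
pin_left side [218.1 232.8] 0.76 [0.5632 0.0985 0.05  ]
   tri [0.5593 0.0995 0.0552]
pin_right top [206.  289.1] 0.9 [ 0.5549 -0.0791  0.05  ]
pin_right top [203.7 219. ] 0.36 [0.5625 0.0995 0.05  ]
pin_right side [191.9 276.8] 0.63 [ 0.5382 -0.0669  0.05  ]
   tri [ 0.5566 -0.0835  0.0156]
lid_grip top [208.  158.6] 0.67 [0.5562 0.2586 0.028 ]
lid_grip top [138.5 190.2] 0.26 [0.7434 0.1794 0.028 ]
lid_grip side [256.9 189. ] 0.86 [0.5642 0.2695 0.028 ]
   tri [0.563  0.2645 0.018 ]
lid_hole_left top [241.9 161.9] 0.93 [0.4705 0.2532 0.    ]
lid_hole_left side [276.9 214.3] 0.66 [0.4774 0.2503 0.    ]
   tri [0.4711 0.2518 0.0129]
lid_hole_right top [175.6 154.5] 0.76 [0.6492 0.2781 0.    ]
lid_hole_right side [241.4 168.1] 0.88 [0.6603 0.279  0.    ]
lid_hole_right side [162.9 314.9] 0.58 [ 0.5526 -0.2802  0.    ]
   tri [0.6504 0.2785 0.0112]
clip_stand top [207.7 362.5] 0.84 [ 0.5566 -0.2763  0.    ]
clip_stand side [163.5 314.5] 0.7 [ 0.5518 -0.2771  0.    ]
   tri [ 0.555  -0.2779 -0.0026]
scaler_center top [203.5 367.1] 0.62 [ 0.5612 -0.2798  0.04  ]
scaler_center side [156.4 317.4] 0.58 [ 0.5488 -0.2795  0.04  ]
   tri [ 0.5579 -0.2845  0.0302]
latch_pivot top [238.2 253. ] 0.77 [0.4743 0.0135 0.043 ]
latch_pivot side [220.3 273.7] 0.55 [0.4754 0.0109 0.043 ]
   tri [0.4737 0.0133 0.0482]
latch_post top [240.4 263.6] 0.66 [ 0.4662 -0.013   0.07  ]
latch_post side [210.8 282.6] 0.63 [ 0.4703 -0.0198  0.07  ]
   tri [ 0.465  -0.0127  0.0844]
1.2
```

```bash
python3 - <<'E'
import cv2
t=cv2.imread("pics/top0.png");s=cv2.imread("pics/side0.png")
def cr(im,x,y,w,h,n,k): cv2.imwrite(n,cv2.resize(im[y:y+h,x:x+w],None,fx=k,fy=k,interpolation=cv2.INTER_CUBIC))
cr(t,205,172,96,80,"pics/c_t.png",8)
cr(t,125,160,70,95,"pics/l_t.png",6)
cr(t,335,170,60,80,"pics/s_t.png",7)
cr(s,210,170,90,75,"pics/c_s.png",8)
cr(s,285,135,55,50,"pics/s_s.png",12)
E
```

```text
(no output)
```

View pics/c_t.png

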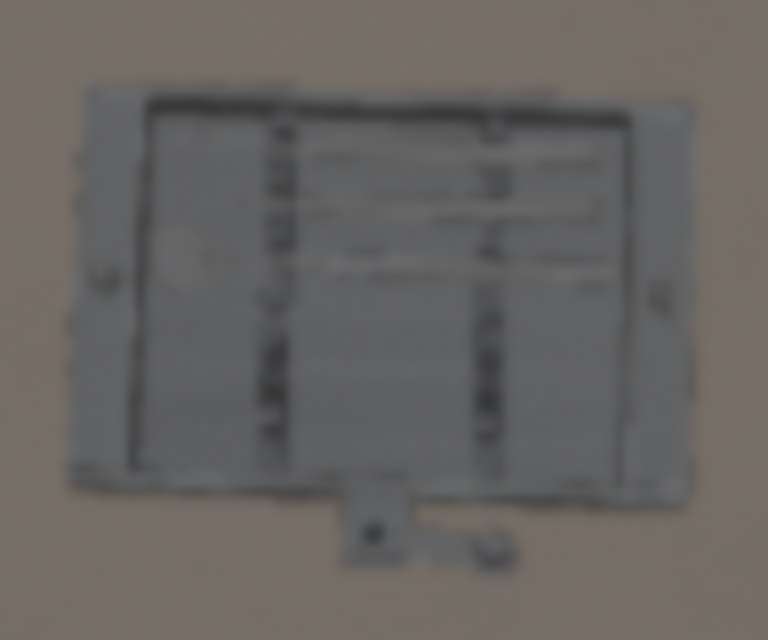

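View pics/l_t.png

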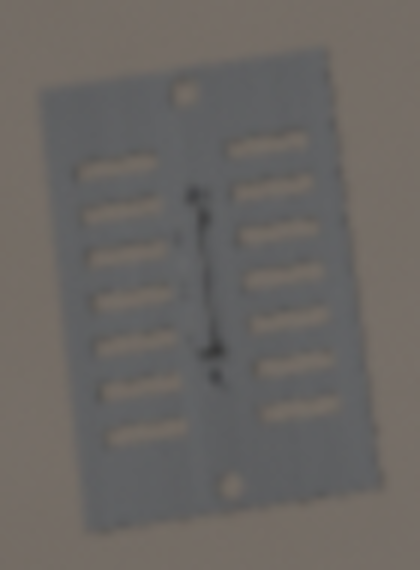

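View pics/s_t.png

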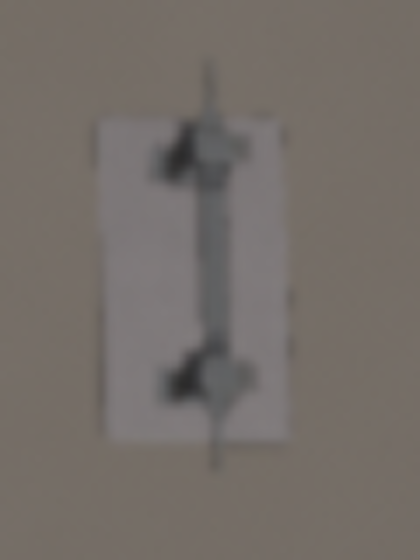

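View pics/c_s.png

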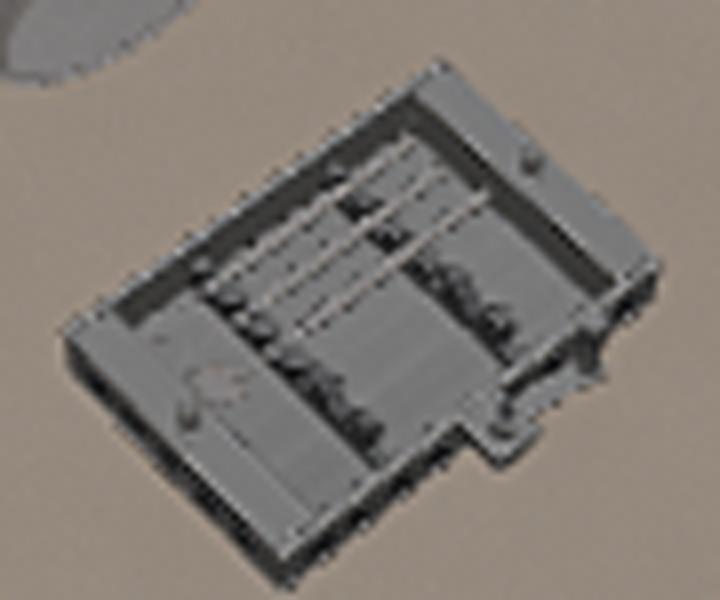

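View pics/s_s.png

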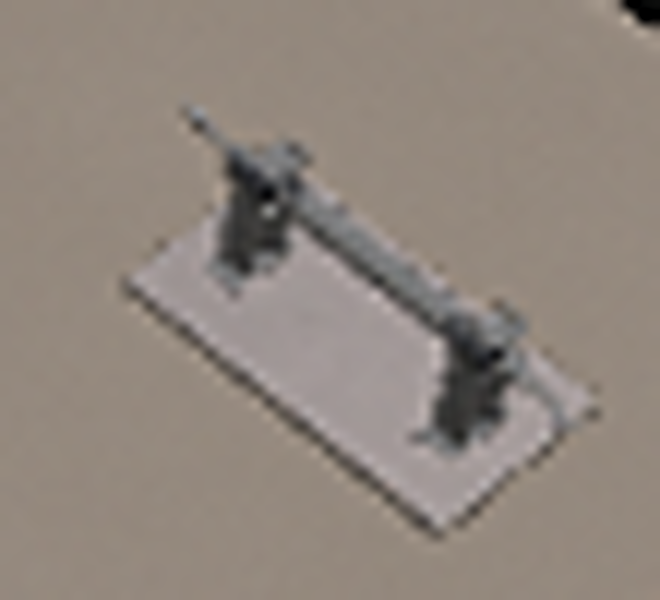

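The crops show the cassette almost square to the world frame, with its front and latch facing the robot. The stand's open side faces world -y, since the side view shows the dark back plates facing +y. I'll refine the poses by fitting the outlines to image gradients.

```bash
cat > fit.py <<'E'
from h import *
from scipy.optimize import minimize, differential_evolution
from scipy.ndimage import map_coordinates, gaussian_filter
def rect(w,l,z): 
    c=np.array([[-w/2,-l/2,z],[w/2,-l/2,z],[w/2,l/2,z],[-w/2,l/2,z]]); return [(c[i],c[(i+1)%4]) for i in range(4)]
def fit(im,c,edges,x0,zoff=0,rng=(.015,.015,.08)):
    g=gaussian_filter(im.astype(float),(0.7,0.7,0)).sum(2)
    gy,gx=np.gradient(g)
    def score(p):
        q,s=np.array(p),0
        cs,sn=np.cos(q[2]),np.sin(q[2]);n=0
        for a,b in edges:
            t=np.linspace(.03,.97,60)[:,None]; X=a+(b-a)*t
            W=np.c_[q[0]+cs*X[:,0]-sn*X[:,1],q[1]+sn*X[:,0]+cs*X[:,1],X[:,2]+zoff]
            uv=proj(c,W); d=uv[-1]-uv[0]; nn=np.array([-d[1],d[0]])/np.linalg.norm(d)
            v=map_coordinates(gx,[uv[:,1],uv[:,0]],order=1)*nn[0]+map_coordinates(gy,[uv[:,1],uv[:,0]],order=1)*nn[1]
            s+=abs(v.mean())*np.linalg.norm(b-a);n+=np.linalg.norm(b-a)
        return -s/n
    r=differential_evolution(score,[(x0[i]-rng[i],x0[i]+rng[i]) for i in range(3)],seed=1,popsize=12,maxiter=40,tol=1e-6)
    return r.x,r.fun
E
python3 - <<'E'
from fit import *
t=cv2.imread("pics/top0.png");s=cv2.imread("pics/side0.png")
cas=rect(.13,.2,.036); 
front=[(np.array([-.065,-.1,0]),np.array([-.065,.1,0]))]; left=[(np.array([-.065,.1,0]),np.array([.065,.1,0]))]
inner=[(np.array([-.061,-.08,.036]),)]
lid=rect(.13,.2,.005)
st=rect(.124,.07,.008)
for n,e,x0 in (("cas",cas,(.554,.012,-.02)),("lid",lid,(.56,.262,.13)),("stand",st,(.555,-.277,.02))):
    for c,im in(("top",t),("side",s)):
        r=fit(im,c,e,x0); print(n,c,np.round(r[0],4),round(np.degrees(r[0][2]),2),round(r[1],2))
E
```

```text
Traceback (most recent call last):
  File "fit.py", line 19, in fit
    r=differential_evolution(score,[(x0[i]-rng[i],x0[i]+rng[i]) for i in range(3)],seed=1,popsize=12,maxiter=40,tol=1e-6)
  File "fit.py", line 15, in score
    uv=proj(c,W); d=uv[-1]-uv[0]; nn=np.array([-d[1],d[0]])/np.linalg.norm(d)
  File "h.py", line 18, in proj
    K,d,P=cam(c); T=np.linalg.inv(P); r,_=cv2.Rodrigues(T[:3,:3])
          ~~~^^^
  File "h.py", line 5, in cam
    i=manip.camera_info(c); f=192/np.tan(np.radians(i["vfov"])/2)
ValueError: time passes only in moves, steps and waits
```

```bash
python3 - <<'E'
s=open('h.py').read()
s=s.replace("def cam(c):\n    i=manip","import functools\n@functools.lru_cache(None)\ndef cam(c):\n    i=manip")
open('h.py','w').write(s)
E
cat > f1.py <<'E'
from fit import *
t=cv2.imread("pics/top0.png");s=cv2.imread("pics/side0.png")
cas=rect(.13,.2,.036); 
lid=rect(.13,.2,.005)
st=rect(.124,.07,.008)
for n,e,x0 in (("cas",cas,(.554,.012,-.02)),("lid",lid,(.56,.262,.13)),("stand",st,(.555,-.277,.02))):
    for c,im in(("top",t),("side",s)):
        r=fit(im,c,e,x0); print(n,c,np.round(r[0],4),round(np.degrees(r[0][2]),2),round(r[1],2))
E
python3 f1.py
```

```text
cas top [ 0.5496  0.0145 -0.0367] -2.1 -19.36
cas side [ 0.5504  0.0141 -0.0429] -2.46 -71.17
lid top [0.5616 0.2512 0.1336] 7.65 -1.85
lid side [0.5665 0.2686 0.1487] 8.52 -3.93
stand top [ 0.551  -0.2745 -0.0051] -0.29 -11.36
stand side [ 0.5662 -0.2677 -0.0163] -0.94 -37.08
```

```bash
python3 - <<'E'
s=open('fit.py').read()
s=s.replace('''    g=gaussian_filter(im.astype(float),(0.7,0.7,0)).sum(2)
    gy,gx=np.gradient(g)
''','''    g=gaussian_filter(im.astype(float),(0.7,0.7,0)); chans=[g.sum(2)/3, 3*(g[:,:,2]-g[:,:,0])]
    G=[np.gradient(x) for x in chans]
''')
s=s.replace('''            v=map_coordinates(gx,[uv[:,1],uv[:,0]],order=1)*nn[0]+map_coordinates(gy,[uv[:,1],uv[:,0]],order=1)*nn[1]
            s+=abs(v.mean())*np.linalg.norm(b-a);n+=np.linalg.norm(b-a)
''','''            for gy,gx in G:
                v=map_coordinates(gx,[uv[:,1],uv[:,0]],order=1)*nn[0]+map_coordinates(gy,[uv[:,1],uv[:,0]],order=1)*nn[1]
                s+=abs(v.mean())*np.linalg.norm(b-a)
            n+=np.linalg.norm(b-a)
''')
s+='''
def overlay(im,c,edges,p,n,box,k):
    x,y,w,h=box; o=cv2.resize(im[y:y+h,x:x+w],None,fx=k,fy=k,interpolation=cv2.INTER_CUBIC)
    cs,sn=np.cos(p[2]),np.sin(p[2])
    for a,b in edges:
        W=[(p[0]+cs*X[0]-sn*X[1],p[1]+sn*X[0]+cs*X[1],X[2]) for X in (a,b)]
        uv=(proj(c,W)-[x,y]+.5)*k
        cv2.line(o,tuple(int(v) for v in uv[0]),tuple(int(v) for v in uv[1]),(0,0,255),1)
    cv2.imwrite(n,o)
'''
open('fit.py','w').write(s)
f=open('f1.py').read()
f+='''
        b={"castop":(205,172,96,80),"lidtop":(125,160,70,95),"standtop":(335,170,60,80),"casside":(210,170,90,75),"standside":(285,135,55,50),"lidside":(150,220,90,80)}[n+c]
        overlay(im,c,e,r[0],f"pics/o_{n}_{c}.png",b,6)
'''
open('f1.py','w').write(f)
E
python3 f1.py
python3 -c "
import cv2,numpy as np
I=[cv2.imread(f'pics/o_{n}_{c}.png') for n in('cas','lid','stand') for c in('top','side')]
def pad(i): o=np.zeros((580,590,3),np.uint8); o[:min(580,i.shape[0]),:i.shape[1]]=i[:580,:590]; return o
o=np.vstack([np.hstack([pad(I[2*j]) for j in range(3)]),np.hstack([pad(I[2*j+1]) for j in range(3)])]);cv2.imwrite('pics/ov1.png',cv2.resize(o,(800,540),interpolation=cv2.INTER_AREA))
"
```

```text
cas top [ 0.5512  0.0145 -0.0416] -2.38 -19.8
cas side [ 0.5515  0.0141 -0.0417] -2.39 -38.26
lid top [0.5632 0.2508 0.1399] 8.02 -4.11
lid side [0.5624 0.2567 0.1443] 8.27 -6.94
stand top [ 0.5512 -0.2737 -0.0224] -1.29 -13.67
stand side [ 0.5514 -0.2695 -0.0334] -1.92 -26.82
```

View pics/ov1.png

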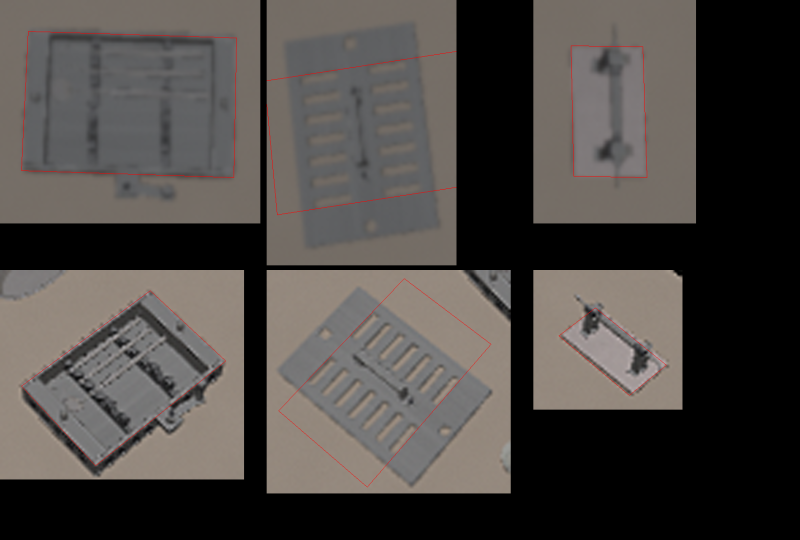

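```bash
sed -i 's/(.56,.262,.13)/(.56,.262,1.71)/' f1.py; cat >> f1.py <<'E'
E
python3 f1.py
python3 -c "
import cv2,numpy as np
I=[cv2.imread(f'pics/o_{n}_{c}.png') for n in('cas','lid','stand') for c in('top','side')]
def pad(i): o=np.zeros((580,590,3),np.uint8); o[:min(580,i.shape[0]),:i.shape[1]]=i[:580,:590]; return o
o=np.vstack([np.hstack([pad(I[2*j]) for j in range(3)]),np.hstack([pad(I[2*j+1]) for j in range(3)])]);cv2.imwrite('pics/ov2.png',cv2.resize(o,(800,540),interpolation=cv2.INTER_AREA))
"
```

```text
cas top [ 0.5512  0.0145 -0.0416] -2.38 -19.8
cas side [ 0.5515  0.0141 -0.0417] -2.39 -38.26
lid top [0.5618 0.262  1.7147] 98.25 -20.16
lid side [0.5607 0.262  1.7119] 98.09 -38.3
stand top [ 0.5512 -0.2737 -0.0224] -1.29 -13.67
stand side [ 0.5514 -0.2695 -0.0334] -1.92 -26.82
```

View pics/ov2.png

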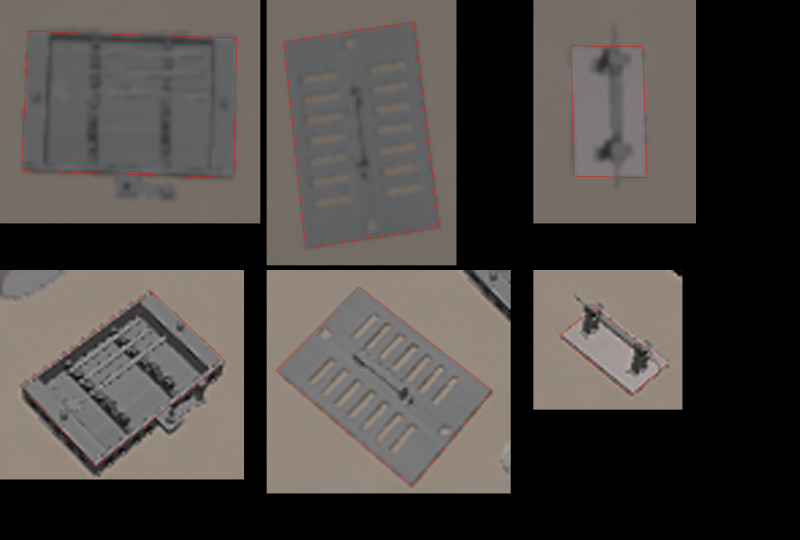

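```bash
cat >> h.py <<'E'
CAS=(.5513,.0143,np.radians(-2.39)); LID=(.561,.262,np.radians(98.2)); ST=(.5513,-.272,np.radians(-1.6))
def w(pose,p):
    c,s=np.cos(pose[2]),np.sin(pose[2]); return np.array([pose[0]+c*p[0]-s*p[1],pose[1]+s*p[0]+c*p[1],p[2]])
def st(g=.054):
    o=manip.get_obs(); Rm=R.from_quat(o["ee_rot"]).as_matrix(); p=np.array(o["position"])
    return o,p,Rm,p+g*Rm[:,0]
def go(target,jaw,g=.054):
    """target of grasp point (world), jaw: world angle deg of jaw line. prints turn about tool x, and shift in tool axes AFTER turn"""
    o,p,Rm,gp=st(g)
    print("clk",round(o["clock"],2),"grasp",np.round(gp,4),"xaxis",np.round(Rm[:,0],4),"jaw ang",round(np.degrees(np.arctan2(Rm[1,1],Rm[0,1])),2),"F",np.round(o["ft_force"],1),"w",round(o["grip_width"],3),"q7",round(o["joint_pos"][6],2))
    best=None
    for k in(-360,-180,0,180,360):
        # turn a about tool x
        f=lambda a:(lambda y:np.degrees(np.arctan2(y[1],y[0])))((Rm@R.from_rotvec([np.radians(a),0,0]).as_matrix())[:,1])
        a=-(jaw-f(0)+k) 
        if abs(a)<=200: 
            R2=Rm@R.from_rotvec([np.radians(a),0,0]).as_matrix()
            print("  turn",round(a,2),"-> jaw",round(f(a),2),"shift now",np.round(Rm.T@(target-gp)/.025,3),"shift after",np.round(R2.T@(target-gp)/.025,3))
E
python3 - <<'E'
from h import *
for rc in ((205.7,365.3),(190,364.6),(220,365.7)): print(np.round(at_z("top",rc,.04),4), at_z("top",rc,.04)-w(ST,(0,0,.04)))
go(w(ST,(0,0,.04)),90-1.6)
print(np.round(manip.get_obs()["joint_pos"],3))
print("pins pred",[np.round(proj(c,[w(CAS,(0,.089,.05)),w(CAS,(0,-.089,.05)),w(CAS,(-.08,0,.043))]),1)[:,::-1].tolist() for c in("top","side")])
E
```

```text
[ 0.5555 -0.2749  0.04  ] [ 4.21784339e-03 -2.88907818e-03  3.46944695e-17]
[ 0.5965 -0.2752  0.04  ] [ 4.52108035e-02 -3.16033447e-03  3.46944695e-17]
[ 0.5186 -0.274   0.04  ] [-3.26826175e-02 -2.04884720e-03  3.46944695e-17]
clk 1.2 grasp [ 0.2171 -0.5861  0.2499] xaxis [ 0.e+00 -1.e-04 -1.e+00] jaw ang -69.67 F [ 0.2 -0.2  0.1] w 0.997 q7 -0.09
  turn 21.93 -> jaw -91.6 shift now [  8.396  -7.137 -16.899] shift after [  8.396 -12.932 -13.011]
  turn -158.07 -> jaw 88.4 shift now [  8.396  -7.137 -16.899] shift after [ 8.396 12.932 13.011]
[ 1.193  0.332 -0.065  1.46   0.022  1.35  -0.088]
pins pred [[[206.6, 217.5], [208.9, 287.4], [239.4, 251.4]], [[220.8, 233.5], [188.8, 276.4], [222.5, 273.1]]]
```

Call:
arm_command(moves=[[[0,0.5,0,0,7],[0,0.5,0,0,7],[0,0.5,0,0,7],[0,0,0,0,0.93],[0,0.5,-1,-1,0],[0,0.5,-1,-1,0],[0,0,-1,-1,0],[0,0,-1,-1,0],[0,0,-1,-1,0],[0,0,-1,-1,0],[0,0,-1,-1,0],[0,0,-1,-1,0]]], force=40)

```text
clock: 2.2
position: [0.4239, -0.3906, 0.2425]
ee_rot: [0.707, -0.009, -0.707, -0.008]
ft_force: [1.4, -0.9, -0.6]
grip_width: 0.997
```

```bash
python3 - <<'E'
from h import *
go(w(ST,(0,0,.036)),90-1.6)
print(np.round(manip.get_obs()["joint_pos"],3))
E
```

```text
clk 2.2 grasp [ 0.4239 -0.3907  0.1885] xaxis [ 8.e-04 -1.e-03 -1.e+00] jaw ang -91.39 F [ 1.4 -0.9 -0.6] w 0.997 q7 -0.97
  turn 180.21 -> jaw 88.4 shift now [ 6.1   -4.875 -4.972] shift after [6.1   4.893 4.954]
  turn 0.21 -> jaw -91.6 shift now [ 6.1   -4.875 -4.972] shift after [ 6.1   -4.893 -4.954]
  turn -179.79 -> jaw 88.4 shift now [ 6.1   -4.875 -4.972] shift after [6.1   4.893 4.954]
[ 0.812  0.274 -0.174  1.669  0.05   1.202 -0.968]
```

Call:
arm_command(moves=[[[0,0.5,-1,-1,0],[0,0.5,-1,-1,0],[0,0.5,-1,-1,0],[0,0.5,-1,-1,0],[0,0.5,-0.8,-0.9,0.2],[0,0,0,0,0],[0,0,0,0,0],[0,0,0,0,0]]])

```text
clock: 2.87
position: [0.5484, -0.276, 0.1795]
ee_rot: [0.707, -0.011, -0.707, -0.01]
ft_force: [-0.9, -0.6, 0.3]
grip_width: 0.997
```

```bash
python3 - <<'E'
from h import *
go(w(ST,(0,0,.036)),90-1.6)
shot("top","t1");shot("side","s1")
for c in("top","side"):
    for k in("scaler_center","clip_stand"):
        r=manip.pinpoint(k,c); print(k,c,[(np.round(q["pixel"],1),round(q["confidence"],2)) for q in r[:2]])
for c,n in(("top","t1"),("side","s1")):
    im=cv2.imread(f"pics/{n}.png"); x,y=(310,150) if c=="top" else (260,90)
    cv2.imwrite(f"pics/{n}c.png",cv2.resize(im[y:y+110,x:x+110],None,fx=5,fy=5,interpolation=cv2.INTER_CUBIC))
E
```

```text
clk 2.87 grasp [ 0.5484 -0.276   0.1255] xaxis [ 1.e-04 -8.e-04 -1.e+00] jaw ang -91.7 F [-0.9 -0.6  0.3] w 0.997 q7 -1.29
  turn 179.9 -> jaw 88.4 shift now [ 3.579 -0.168 -0.111] shift after [3.579 0.168 0.112]
  turn -0.1 -> jaw -91.6 shift now [ 3.579 -0.168 -0.111] shift after [ 3.579 -0.168 -0.112]
  turn -180.1 -> jaw 88.4 shift now [ 3.579 -0.168 -0.111] shift after [3.579 0.168 0.112]
scaler_center top [(array([205. , 367.4]), 0.59)]
clip_stand top [(array([207.4, 360.8]), 0.98)]
scaler_center side [(array([155.6, 317.7]), 0.64), (array([190.7, 273. ]), 0.57)]
clip_stand side [(array([166.7, 313.8]), 0.83)]
```

View pics/s1c.png

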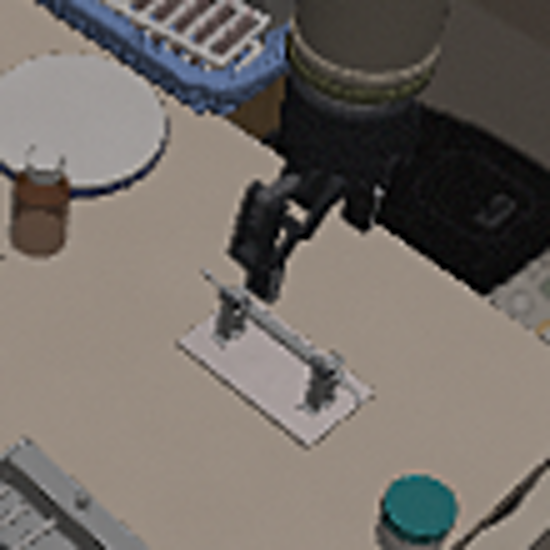

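View pics/t1c.png

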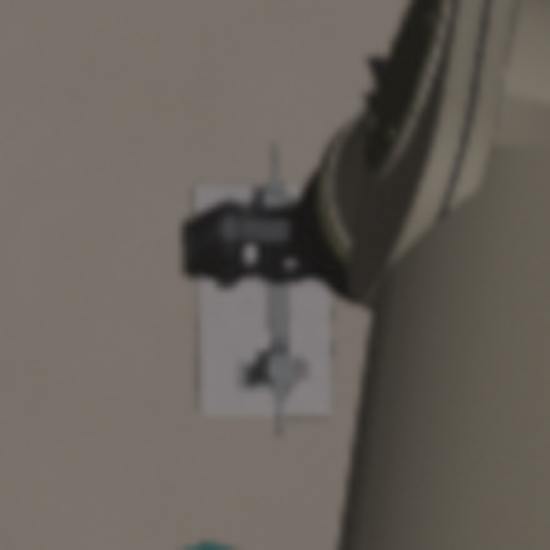

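Call:
arm_command(moves=[[[0,0.6,-0.1,-0.1,0],[0,0.6,0,0,0],[0,0.6,0,0,0],[0,0.6,0,0,0],[0,0.6,0,0,0],[0,0.56,0,0,0],[0,0,0,0,0],[0,0,0,0,0]]])

```text
clock: 3.83
position: [0.5507, -0.2729, 0.0896]
ee_rot: [-0.707, 0.011, 0.707, 0.011]
ft_force: [0.2, 0.3, 0.0]
grip_width: 0.999
```

```bash
python3 - <<'E'
from h import *
go(w(ST,(0,-.0015,.036)),90-1.6)
shot("top","t2");shot("side","s2")
for c,n in(("top","t2"),("side","s2")):
    im=cv2.imread(f"pics/{n}.png"); x,y=(320,160) if c=="top" else (280,120)
    cv2.imwrite(f"pics/{n}c.png",cv2.resize(im[y:y+80,x:x+80],None,fx=7,fy=7,interpolation=cv2.INTER_CUBIC))
E
```

```text
clk 3.83 grasp [ 0.5506 -0.2729  0.0356] xaxis [-1.1e-03  4.0e-04 -1.0e+00] jaw ang -91.81 F [0.2 0.3 0. ] w 0.999 q7 -1.32
  turn 179.79 -> jaw 88.4 shift now [-0.018  0.025 -0.027] shift after [-0.018 -0.025  0.027]
  turn -0.21 -> jaw -91.6 shift now [-0.018  0.025 -0.027] shift after [-0.018  0.025 -0.027]
  turn -180.21 -> jaw 88.4 shift now [-0.018  0.025 -0.027] shift after [-0.018 -0.025  0.027]
```

View pics/s2c.png

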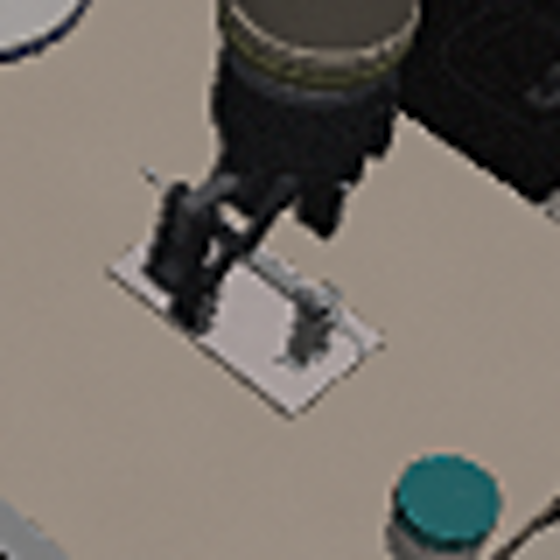

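The side picture shows the +y finger in front of the handle, straddling it between the clips. I'll close gently.

Call:
arm_command(moves=[[[0.7,0,0,0,0],[0.75,0,0,0,0],[0.8,0,0,0,0],[0.84,0,0,0,0],[0.88,0,0,0,0],[0.92,0,0,0,0],[0.96,0,0,0,0],[1,0,0,0,0],[1,0,0,0,0]]], force=20)

```text
clock: 4.68
position: [0.551, -0.2733, 0.0901]
ee_rot: [0.707, -0.011, -0.707, -0.011]
ft_force: [-0.6, -2.8, 0.1]
grip_width: 0.106
```

```bash
python3 - <<'E'
from h import *
go(w(ST,(0,-.0015,.036)),90-1.6)
E
```

```text
clk 4.68 grasp [ 0.5511 -0.2733  0.0361] xaxis [ 2.e-04 -7.e-04 -1.e+00] jaw ang -91.81 F [-0.6 -2.8  0.1] w 0.106 q7 -1.32
  turn 179.79 -> jaw 88.4 shift now [ 0.002  0.008 -0.009] shift after [ 0.002 -0.008  0.008]
  turn -0.21 -> jaw -91.6 shift now [ 0.002  0.008 -0.009] shift after [ 0.002  0.008 -0.008]
  turn -180.21 -> jaw 88.4 shift now [ 0.002  0.008 -0.009] shift after [ 0.002 -0.008  0.008]
```

Call:
arm_command(moves=[[[1,0,0,0,0],[1,0,0,0,0],[1,0,0.15,0,0],[1,0,0.15,0,0],[1,0,0.15,0,0],[1,0,0.15,0,0],[1,0,0.15,0,0],[1,0,0.15,0,0],[1,0,0.15,0,0],[1,0,0.15,0,0]]], force=60)

```text
clock: 5.52
position: [0.5499, -0.3036, 0.0898]
ee_rot: [-0.707, 0.011, 0.707, 0.011]
ft_force: [0.5, 0.2, -0.5]
grip_width: 0.096
```

Call:
arm_command(moves=[[[1,0,0.15,0,0],[1,0,0.15,0,0],[1,0,0.15,0,0],[1,0,0.15,0,0],[1,0,0.2,0,0],[1,0,0.2,0,0],[1,0,0,0,0]]])

```text
clock: 6.1
position: [0.549, -0.3293, 0.09]
ee_rot: [0.707, -0.012, -0.707, -0.011]
ft_force: [-0.4, -0.9, -0.8]
grip_width: 0.092
```

```bash
python3 - <<'E'
from h import *
go(w(ST,(0,-.0015,.036)),90-1.6)
shot("top","t3");shot("side","s3")
for c,n in(("top","t3"),("side","s3")):
    im=cv2.imread(f"pics/{n}.png"); x,y=(320,160) if c=="top" else (280,120)
    cv2.imwrite(f"pics/{n}c.png",cv2.resize(im[y:y+80,x:x+80],None,fx=7,fy=7,interpolation=cv2.INTER_CUBIC))
E
```

```text
clk 6.1 grasp [ 0.549  -0.3294  0.036 ] xaxis [-0.e+00 -8.e-04 -1.e+00] jaw ang -91.88 F [-0.4 -0.9 -0.8] w 0.092 q7 -1.23
  turn 179.72 -> jaw 88.4 shift now [-0.004 -2.237 -0.018] shift after [-0.004  2.237  0.029]
  turn -0.28 -> jaw -91.6 shift now [-0.004 -2.237 -0.018] shift after [-0.004 -2.237 -0.029]
  turn -180.28 -> jaw 88.4 shift now [-0.004 -2.237 -0.018] shift after [-0.004  2.237  0.029]
```

View pics/s3c.png

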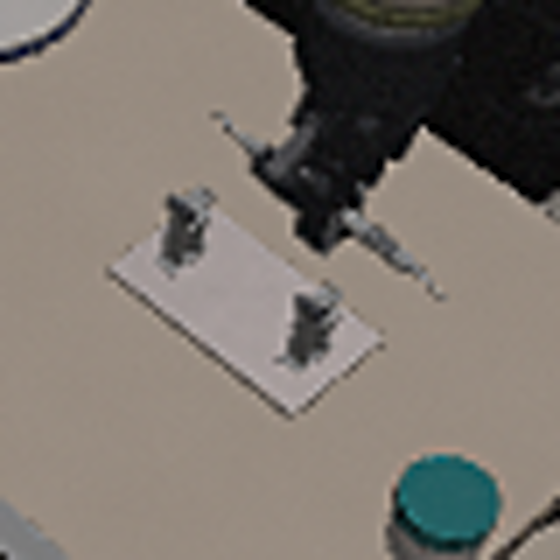

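View pics/t3c.png

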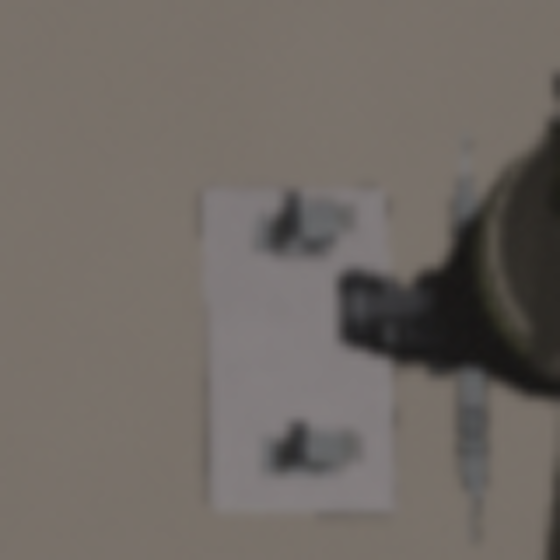

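Call:
arm_command(moves=[[[1,-0.5,0,0,0],[1,-0.8,0,0,0],[1,-0.8,0,0,0],[1,-0.8,0,0,0],[1,-0.8,0,0,-3],[1,-0.3,0,0,-6],[1,0,0,0,-7],[1,0,0,0,-7],[1,0,0,0,-7],[1,0,0,0,-7],[1,0,0,0,-7],[1,0,0,0,-7]]])

```text
clock: 7.2
position: [0.5495, -0.3274, 0.1911]
ee_rot: [0.642, 0.296, -0.642, 0.297]
ft_force: [-0.3, 0.2, -0.5]
grip_width: 0.094
```

```bash
python3 - <<'E'
from h import *
print(at_z("top",(178.1,386),.04),at_z("top",(236.6,387.6),.04))
go(w(CAS,(-.028,0,.12)),-2.4)
E
```

```text
[ 0.62737043 -0.33206018  0.04      ] [ 0.47580949 -0.32726211  0.04      ]
clk 7.2 grasp [ 0.5495 -0.3274  0.1371] xaxis [ 6.e-04 -5.e-04 -1.e+00] jaw ang -40.42 F [-0.3  0.2 -0.5] w 0.094 q7 -0.37
  turn 141.98 -> jaw 177.6 shift now [ 0.676 -9.693 -9.762] shift after [ 0.676  1.622 13.661]
  turn -38.02 -> jaw -2.4 shift now [ 0.676 -9.693 -9.762] shift after [  0.676  -1.622 -13.661]
```

Call:
arm_command(moves=[[[1,0,0,0,-7],[1,0,0,0,-7],[1,0,0,0,-7],[1,0,0,0,-7],[1,0,0,0,-7],[1,0,0,0,-3],[1,0,-0.3,-1,0],[1,0,-0.3,-1,0],[1,0,-0.3,-1,0],[1,0,-0.3,-1,0],[1,0,-0.3,-1,0],[1,0,0,-1,0]]])

```text
clock: 8.2
position: [0.5181, -0.1749, 0.1909]
ee_rot: [-0.512, -0.487, 0.512, -0.488]
ft_force: [1.0, 0.4, -0.4]
grip_width: 0.091
```

Call:
arm_command(moves=[[[1,0,0,-1,0],[1,0,0,-1,0],[1,0,0,-1,0],[1,0,0,-1,0],[1,0,0,-1,0],[1,0,0,-1,0],[1,0,0,-0.8,0],[1,0,0,-0.5,0],[1,0,0,0,0],[1,0,0,0,0]]])

```text
clock: 9.03
position: [0.5281, 0.0066, 0.1907]
ee_rot: [0.512, 0.488, -0.512, 0.488]
ft_force: [1.7, -1.3, -0.3]
grip_width: 0.094
```

```bash
python3 - <<'E'
from h import *
go(w(CAS,(-.028,-.001,.12)),-2.4)
shot("top","t4");shot("side","s4")
for c,n in(("top","t4"),("side","s4")):
    im=cv2.imread(f"pics/{n}.png"); x,y=(200,160) if c=="top" else (205,140)
    cv2.imwrite(f"pics/{n}c.png",cv2.resize(im[y:y+105,x:x+105],None,fx=6,fy=6,interpolation=cv2.INTER_CUBIC)[:600])
E
```

```text
clk 9.03 grasp [0.5282 0.0065 0.1367] xaxis [ 7.e-04 -7.e-04 -1.e+00] jaw ang -2.71 F [ 1.7 -1.3 -0.3] w 0.094 q7 -0.31
  turn 179.69 -> jaw 177.6 shift now [ 0.666 -0.211 -0.308] shift after [0.666 0.209 0.309]
  turn -0.31 -> jaw -2.4 shift now [ 0.666 -0.211 -0.308] shift after [ 0.666 -0.209 -0.309]
  turn -180.31 -> jaw 177.6 shift now [ 0.666 -0.211 -0.308] shift after [0.666 0.209 0.309]
```

View pics/s4c.png

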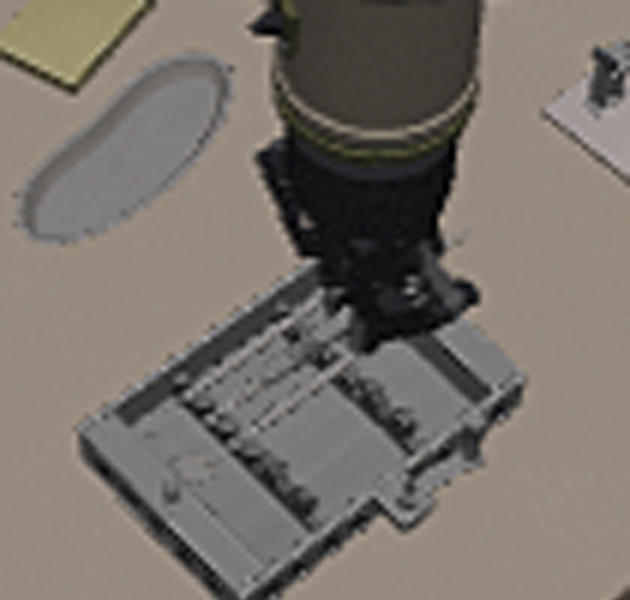

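View pics/t4c.png

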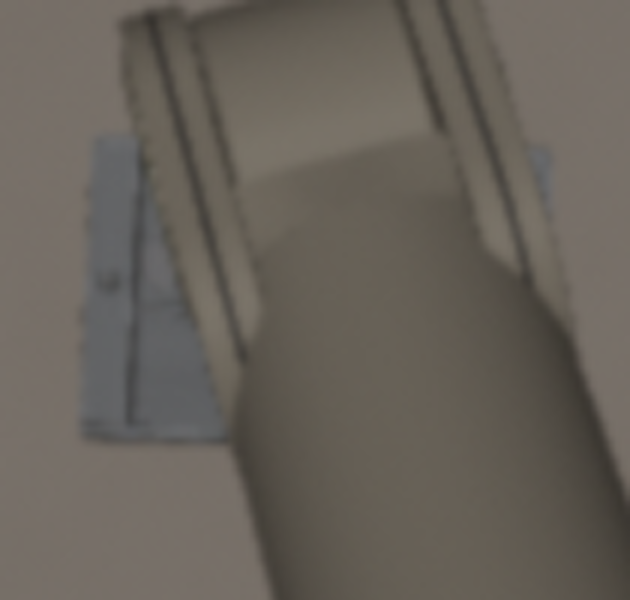

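Call:
arm_command(moves=[[[1,0,-0.2,-0.3,-0.3],[1,0.5,0,0,0],[1,0.7,0,0,0],[1,0.7,0,0,0],[1,0.5,0,0,0],[1,0.4,0,0,0],[1,0,0,0,0],[1,0,0,0,0]]])

```text
clock: 9.8
position: [0.5233, 0.0139, 0.1196]
ee_rot: [-0.511, -0.489, 0.511, -0.489]
ft_force: [0.8, -0.7, -0.1]
grip_width: 0.095
```

```bash
python3 - <<'E'
from h import *
go(w(CAS,(-.028,-.001,.032)),-2.4)
shot("top","t5");shot("side","s5")
for c,n in(("top","t5"),("side","s5")):
    im=cv2.imread(f"pics/{n}.png"); x,y=(200,160) if c=="top" else (205,160)
    cv2.imwrite(f"pics/{n}c.png",cv2.resize(im[y:y+85,x:x+105],None,fx=7,fy=7,interpolation=cv2.INTER_CUBIC)[:600])
E
```

```text
clk 9.8 grasp [0.5233 0.014  0.0656] xaxis [-8.e-04  3.e-04 -1.e+00] jaw ang -2.5 F [ 0.8 -0.7 -0.1] w 0.095 q7 -0.37
  turn 179.9 -> jaw 177.6 shift now [ 1.344 -0.    -0.02 ] shift after [ 1.344 -0.     0.02 ]
  turn -0.1 -> jaw -2.4 shift now [ 1.344 -0.    -0.02 ] shift after [ 1.344  0.    -0.02 ]
  turn -180.1 -> jaw 177.6 shift now [ 1.344 -0.    -0.02 ] shift after [ 1.344 -0.     0.02 ]
```

View pics/s5c.png

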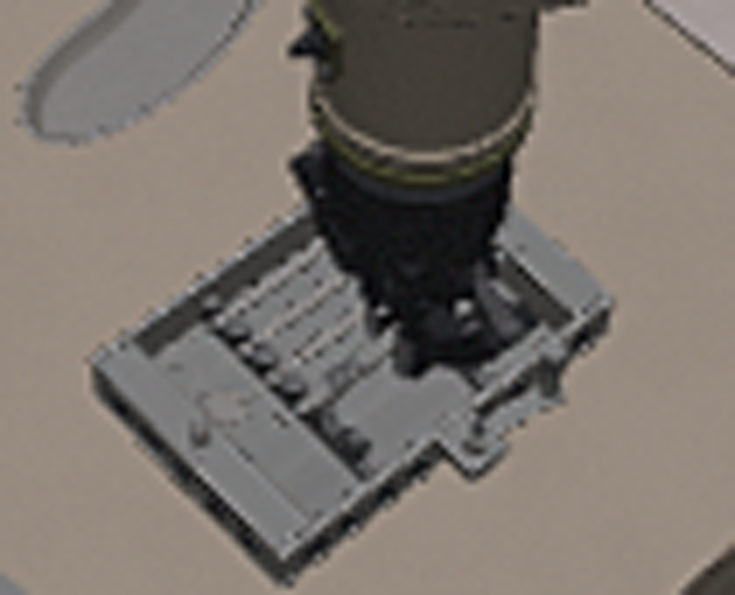

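Call:
arm_command(moves=[[[1,0.3,0,0,0],[1,0.3,0,0,0],[1,0.2,0,0,0],[1,0.15,0,0,0],[1,0.1,0,0,0],[1,0.1,0,0,0],[1,0.05,0,0,0],[1,0.05,0,0,0],[1,0.05,0,0,0],[1,0,0,0,0],[1,0,0,0,0]]])

```text
clock: 10.82
position: [0.5235, 0.0139, 0.0875]
ee_rot: [0.511, 0.489, -0.511, 0.489]
ft_force: [0.9, 0.4, -0.7]
grip_width: 0.093
```

```bash
python3 - <<'E'
from h import *
go(w(CAS,(-.028,-.001,.032)),-2.4)
shot("side","s6")
for c,n in(("side","s6"),):
    im=cv2.imread(f"pics/{n}.png"); x,y=(200,160) if c=="top" else (205,160)
    cv2.imwrite(f"pics/{n}c.png",cv2.resize(im[y:y+85,x:x+105],None,fx=7,fy=7,interpolation=cv2.INTER_CUBIC)[:600])
E
```

```text
clk 10.82 grasp [0.5235 0.0139 0.0335] xaxis [ 1.e-04 -1.e-04 -1.e+00] jaw ang -2.5 F [ 0.9  0.4 -0.7] w 0.093 q7 -0.41
  turn 179.9 -> jaw 177.6 shift now [ 0.059 -0.011 -0.022] shift after [0.059 0.011 0.022]
  turn -0.1 -> jaw -2.4 shift now [ 0.059 -0.011 -0.022] shift after [ 0.059 -0.011 -0.022]
  turn -180.1 -> jaw 177.6 shift now [ 0.059 -0.011 -0.022] shift after [0.059 0.011 0.022]
```

View pics/s6c.png

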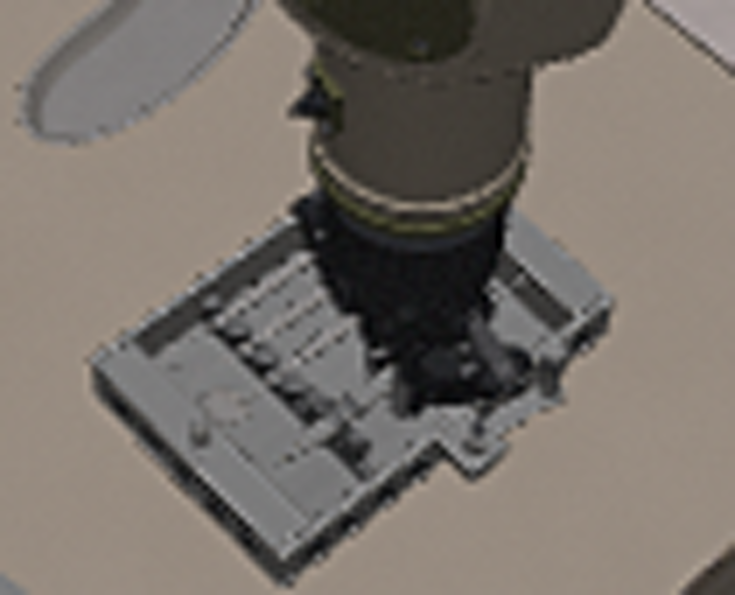

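Call:
arm_command(moves=[[[1,0.03,0,0,0],[1,0.03,0,0,0],[1,0.02,0,0,0],[1,0,0,0,0],[1,0,0,0,0]]])

```text
clock: 11.28
position: [0.5235, 0.0139, 0.0854]
ee_rot: [-0.511, -0.489, 0.511, -0.489]
ft_force: [-1.3, -0.6, -0.1]
grip_width: 0.092
```

```bash
python3 - <<'E'
from h import *
go(w(CAS,(-.028,-.001,.032)),-2.4)
E
```

```text
clk 11.28 grasp [0.5235 0.0139 0.0314] xaxis [-0.e+00 -1.e-04 -1.e+00] jaw ang -2.5 F [-1.3 -0.6 -0.1] w 0.092 q7 -0.41
  turn 179.9 -> jaw 177.6 shift now [-0.025 -0.008 -0.023] shift after [-0.025  0.008  0.023]
  turn -0.1 -> jaw -2.4 shift now [-0.025 -0.008 -0.023] shift after [-0.025 -0.008 -0.023]
  turn -180.1 -> jaw 177.6 shift now [-0.025 -0.008 -0.023] shift after [-0.025  0.008  0.023]
```

Call:
arm_command(moves=[[[1,0.02,0,0,0],[1,0.02,0,0,0],[1,0,0,0,0],[1,0,0,0,0]]])

```text
clock: 11.62
position: [0.5235, 0.0139, 0.0844]
ee_rot: [-0.511, -0.489, 0.511, -0.489]
ft_force: [-0.6, 0.3, -0.4]
grip_width: 0.093
```

Call:
arm_command(moves=[[[1,0.02,0,0,0],[1,0.02,0,0,0],[1,0,0,0,0],[1,0,0,0,0]]])

```text
clock: 11.95
position: [0.5235, 0.0139, 0.0834]
ee_rot: [-0.511, -0.489, 0.511, -0.489]
ft_force: [-0.4, -0.9, -0.8]
grip_width: 0.094
```

Call:
arm_command(moves=[[[1,0.02,0,0,0],[1,0,0,0,0],[1,0,0,0,0]]])

```text
clock: 12.2
position: [0.5235, 0.0139, 0.0829]
ee_rot: [-0.511, -0.489, 0.511, -0.489]
ft_force: [-0.8, -0.4, -1.6]
grip_width: 0.095
```

Call:
arm_command(moves=[[[1,0.02,0,0,0],[1,0,0,0,0],[1,0,0,0,0]]])

```text
clock: 12.45
position: [0.5236, 0.0139, 0.0825]
ee_rot: [0.511, 0.489, -0.511, 0.489]
ft_force: [0.7, 0.5, -0.2]
grip_width: 0.094
```

```bash
python3 - <<'E'
from h import *
go(w(CAS,(-.028,-.001,.032)),-2.4)
shot("side","s7")
for c,n in(("side","s7"),):
    im=cv2.imread(f"pics/{n}.png"); x,y=(235,185)
    cv2.imwrite(f"pics/{n}c.png",cv2.resize(im[y:y+50,x:x+60],None,fx=12,fy=12,interpolation=cv2.INTER_CUBIC)[:600])
E
```

```text
clk 12.45 grasp [0.5236 0.0139 0.0285] xaxis [ 3.e-04 -1.e-04 -1.e+00] jaw ang -2.51 F [ 0.7  0.5 -0.2] w 0.094 q7 -0.41
  turn 179.89 -> jaw 177.6 shift now [-0.142 -0.014 -0.024] shift after [-0.142  0.014  0.024]
  turn -0.11 -> jaw -2.4 shift now [-0.142 -0.014 -0.024] shift after [-0.142 -0.014 -0.024]
  turn -180.11 -> jaw 177.6 shift now [-0.142 -0.014 -0.024] shift after [-0.142  0.014  0.024]
```

View pics/s7c.png

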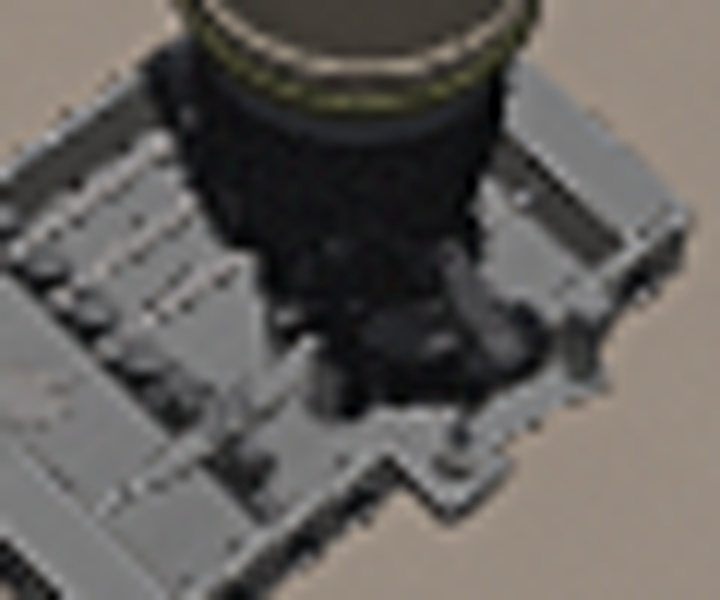

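```bash
python3 - <<'E'
from h import *
im=cv2.imread("pics/s7.png");x,y,k=225,180,12
o=cv2.resize(im[y:y+50,x:x+60],None,fx=k,fy=k,interpolation=cv2.INTER_CUBIC)
for z,col in((.028,(0,0,255)),(.033,(0,255,0))):
    p=(proj("side",[w(CAS,(-.028,a,z)) for a in(-.052,.052,.075)])-[x,y]+.5)*k
    cv2.line(o,tuple(p[0].astype(int)),tuple(p[1].astype(int)),col,1); cv2.circle(o,tuple(p[1].astype(int)),3,col,1);cv2.circle(o,tuple(p[2].astype(int)),3,col,1)
p=(proj("side",[w(CAS,(-.028+d,s*.035,.034)) for d in(-.01,.01) for s in (-1,1)])-[x,y]+.5)*k
for q in p: cv2.circle(o,tuple(q.astype(int)),3,(255,0,0),1)
cv2.imwrite("pics/s7d.png",o)
E
```

```text
(no output)
```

View pics/s7d.png

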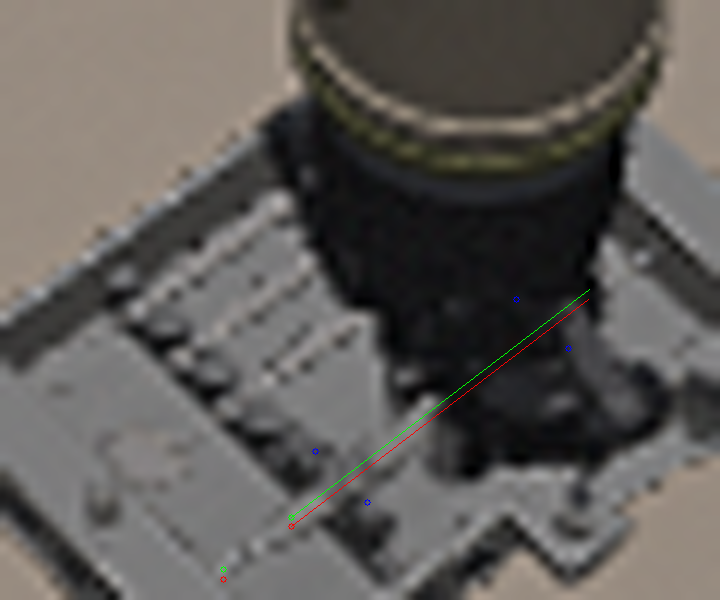

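The overlay puts the handle axis near z=0.033, about 4 mm above the grasp point. So it still has to go down about 4.5 mm, and I'll feel for contact.

Call:
arm_command(moves=[[[1,0.02,0,0,0],[1,0.02,0,0,0],[1,0.02,0,0,0],[1,0,0,0,0],[1,0,0,0,0]]])

```text
clock: 12.92
position: [0.5241, 0.0139, 0.0813]
ee_rot: [0.511, 0.489, -0.51, 0.489]
ft_force: [3.5, -0.5, 2.6]
grip_width: 0.093
```

Call:
arm_command(moves=[[[1,0.02,0,0,0],[1,0.02,0,0,0],[1,0,0,0,0],[1,0,0,0,0]]])

```text
clock: 13.25
position: [0.5245, 0.0139, 0.0806]
ee_rot: [0.511, 0.488, -0.51, 0.49]
ft_force: [3.8, 0.0, 5.2]
grip_width: 0.097
```

Call:
arm_command(moves=[[[1,0.02,0,0,0],[1,0.02,0,0,0],[1,0,0,0,0],[1,0,0,0,0]]])

```text
clock: 13.58
position: [0.5249, 0.0139, 0.0799]
ee_rot: [0.512, 0.488, -0.51, 0.49]
ft_force: [5.6, 0.6, 6.7]
grip_width: 0.094
```

Call:
arm_command(moves=[[[1,0,0.04,0,0],[1,0,0.04,0,0],[1,0,0,0,0],[1,0,0,0,0]]])

```text
clock: 13.92
position: [0.5257, 0.0138, 0.0792]
ee_rot: [0.511, 0.489, -0.511, 0.489]
ft_force: [1.9, -0.8, 6.6]
grip_width: 0.097
```

Call:
arm_command(moves=[[[1,0.02,0,0,0],[1,0.02,0,0,0],[1,0,0,0,0],[1,0,0,0,0]]])

```text
clock: 14.25
position: [0.5257, 0.0139, 0.0791]
ee_rot: [-0.511, -0.489, 0.511, -0.489]
ft_force: [-4.0, -1.1, 20.3]
grip_width: 0.096
```

Call:
arm_command(moves=[[[1,-0.03,0,0,0],[1,0,0,0,0],[0.88,0,0,0,0],[0.85,0,0,0,0],[0.82,0,0,0,0],[0.8,0,0,0,0],[0.78,0,0,0,0],[0.76,0,0,0,0],[0.76,0,0,0,0]]], force=20)

```text
clock: 15.0
position: [0.5253, 0.014, 0.0788]
ee_rot: [-0.51, -0.489, 0.511, -0.489]
ft_force: [-2.0, 0.7, 8.5]
grip_width: 0.238
```

```bash
python3 - <<'E'
from h import *
go(w(CAS,(-.028,-.001,.032)),-2.4)
shot("side","s8")
im=cv2.imread("pics/s8.png");x,y,k=225,180,12
o=cv2.resize(im[y:y+50,x:x+60],None,fx=k,fy=k,interpolation=cv2.INTER_CUBIC)
cv2.imwrite("pics/s8c.png",o)
E
```

```text
clk 15.0 grasp [0.5252 0.0139 0.0248] xaxis [-7.e-04 -3.e-04 -1.e+00] jaw ang -2.49 F [-2.   0.7  8.5] w 0.238 q7 -0.41
  turn 179.91 -> jaw 177.6 shift now [-0.287 -0.078 -0.018] shift after [-0.287  0.078  0.018]
  turn -0.09 -> jaw -2.4 shift now [-0.287 -0.078 -0.018] shift after [-0.287 -0.078 -0.018]
  turn -180.09 -> jaw 177.6 shift now [-0.287 -0.078 -0.018] shift after [-0.287  0.078  0.018]
```

View pics/s8c.png

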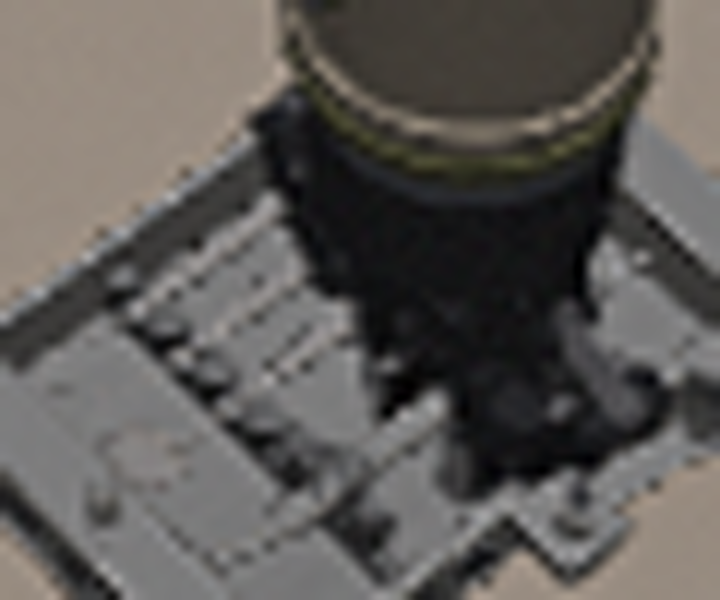

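The handle now lies in both wide notches, visible from about (440,400) to (320,500) in the crop. Lifting off.

Call:
arm_command(moves=[[[0.76,-0.1,0,0,0],[0.76,-0.2,0,0,0],[0.76,-0.4,0,0,0],[0.76,-0.6,0,0,0],[0.76,-0.8,0,0,0],[0.7,-1,0,0,0],[0.5,-1,0,0,0],[0,-1,0,0,0],[0,0,0,1,0],[0,0,0,0,0]]])

```text
clock: 15.88
position: [0.5248, -0.0149, 0.208]
ee_rot: [-0.512, -0.487, 0.512, -0.489]
ft_force: [-0.2, -0.6, -0.8]
grip_width: 0.852
```

```bash
python3 - <<'E'
from h import *
go(w(LID,(0,0,.028)),98.2)
shot("side","s9");shot("top","t9")
im=cv2.imread("pics/s9.png");x,y,k=205,170,7
cv2.imwrite("pics/s9c.png",cv2.resize(im[y:y+80,x:x+105],None,fx=k,fy=k,interpolation=cv2.INTER_CUBIC))
E
```

```text
clk 15.88 grasp [ 0.525 -0.015  0.154] xaxis [ 0.0023 -0.0025 -1.    ] jaw ang -2.7 F [-0.2 -0.6 -0.8] w 0.852 q7 -0.25
  turn 79.1 -> jaw -81.8 shift now [  5.016   0.907 -11.149] shift after [  5.016 -10.776  -2.998]
  turn -100.9 -> jaw 98.2 shift now [  5.016   0.907 -11.149] shift after [ 5.016 10.776  2.998]
```

View pics/s9c.png

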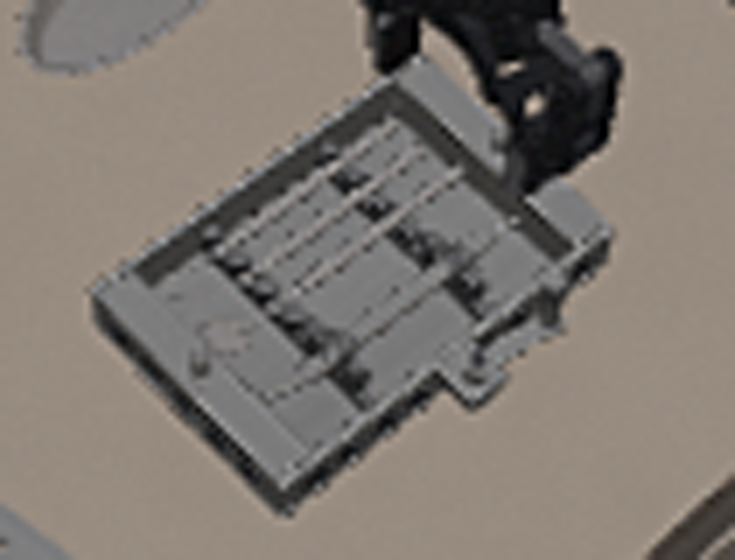

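```bash
python3 - <<'E'
from h import *
im=cv2.imread("pics/s9.png");x,y,k=225,190,12
o=cv2.resize(im[y:y+50,x:x+65],None,fx=k,fy=k,interpolation=cv2.INTER_CUBIC)
p=(proj("side",[w(CAS,(-.028,a,.028)) for a in(-.08,-.075,-.052,.052,.075,.08)])-[x,y]+.5)*k
for q in p: cv2.circle(o,tuple(q.astype(int)),4,(0,0,255),1)
cv2.imwrite("pics/s9d.png",o)
im=cv2.imread("pics/t9.png");cv2.imwrite("pics/t9c.png",cv2.resize(im[160:255,120:310],None,fx=4,fy=4,interpolation=cv2.INTER_CUBIC))
for c in("top","side"):
    print(c,[(np.round(q["pixel"],1),round(q["confidence"],2),np.round(at_z(c,q["pixel"],.028),4)) for q in manip.pinpoint("scaler_center",c)[:2]])
print(w(CAS,(-.028,0,.028)))
E
```

```text
top [(array([216.9, 255.5]), 0.51, array([0.5307, 0.0067, 0.028 ]))]
side [(array([211. , 259.9]), 0.69, array([0.5337, 0.0117, 0.028 ]))]
[0.52332436 0.01546764 0.028     ]
```

View pics/s9d.png

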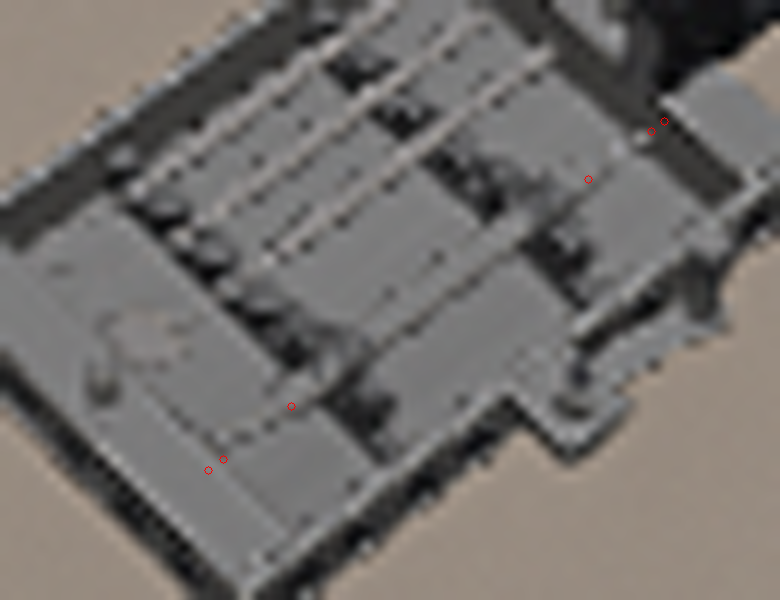

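View pics/t9c.png

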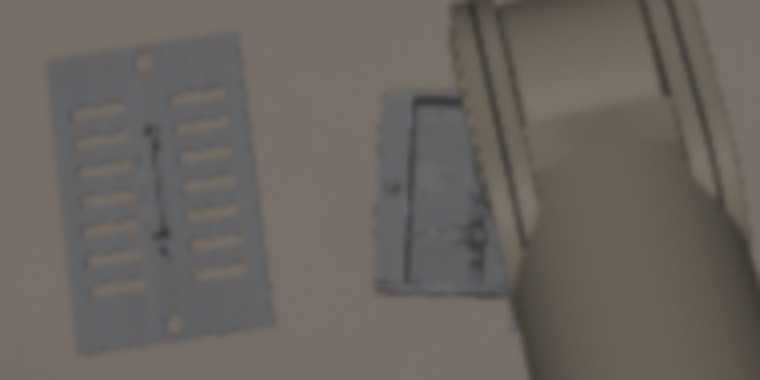

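Call:
arm_command(moves=[[[0,0,0,-1,7],[0,0,0,-0.9,7],[0,0,0,0,7],[0,0,0,0,7],[0,0,0,0,7],[0,0,0,0,7],[0,0,0,0,7],[0,0,0,0,7],[0,0,0,0,7],[0,0,0,0,7],[0,0,0,0,7],[0,0,0,0,2]]])

```text
clock: 17.08
position: [0.5288, 0.0371, 0.2057]
ee_rot: [-0.705, -0.05, 0.706, -0.05]
ft_force: [-0.4, -1.3, 0.2]
grip_width: 0.997
```

```bash
python3 - <<'E'
from h import *
go(np.array([.5625,.262,.1]),98.2)
E
```

```text
clk 17.08 grasp [0.5287 0.0371 0.1517] xaxis [-1.2e-03  4.0e-04 -1.0e+00] jaw ang -81.84 F [-0.4 -1.3  0.2] w 0.997 q7 -1.69
  turn 179.96 -> jaw 98.2 shift now [ 2.069 -8.713 -2.617] shift after [2.069 8.711 2.623]
  turn -0.04 -> jaw -81.8 shift now [ 2.069 -8.713 -2.617] shift after [ 2.069 -8.711 -2.623]
  turn -180.04 -> jaw 98.2 shift now [ 2.069 -8.713 -2.617] shift after [2.069 8.711 2.623]
```

Call:
arm_command(moves=[[[0,0.2,-1,-0.4,0],[0,0.2,-1,-0.4,0],[0,0.2,-1,-0.4,0],[0,0.2,-1,-0.4,0],[0,0.2,-1,-0.4,0],[0,0.3,-1,-0.4,0],[0,0.3,-1,-0.2,0],[0,0.3,-1,0,0],[0,0.1,-0.7,0,0],[0,0,0,0,0],[0,0,0,0,0]]])

```text
clock: 18.0
position: [0.5601, 0.2625, 0.1554]
ee_rot: [-0.704, -0.054, 0.706, -0.053]
ft_force: [-0.3, -0.1, -0.8]
grip_width: 0.996
```

```bash
python3 - <<'E'
from h import *
go(np.array([.5625,.262,.031]),98.2)
shot("side","s10");shot("top","t10")
im=cv2.imread("pics/s10.png");x,y,k=150,190,7
cv2.imwrite("pics/s10c.png",cv2.resize(im[y:y+85,x:x+105],None,fx=k,fy=k,interpolation=cv2.INTER_CUBIC))
E
```

```text
clk 18.0 grasp [0.56   0.2625 0.1014] xaxis [-1.8e-03  2.0e-04 -1.0e+00] jaw ang -81.31 F [-0.3 -0.1 -0.8] w 0.996 q7 -2.14
  turn 180.49 -> jaw 98.2 shift now [ 2.816  0.038 -0.101] shift after [ 2.816 -0.037  0.102]
  turn 0.49 -> jaw -81.8 shift now [ 2.816  0.038 -0.101] shift after [ 2.816  0.037 -0.102]
  turn -179.51 -> jaw 98.2 shift now [ 2.816  0.038 -0.101] shift after [ 2.816 -0.037  0.102]
```

View pics/s10c.png

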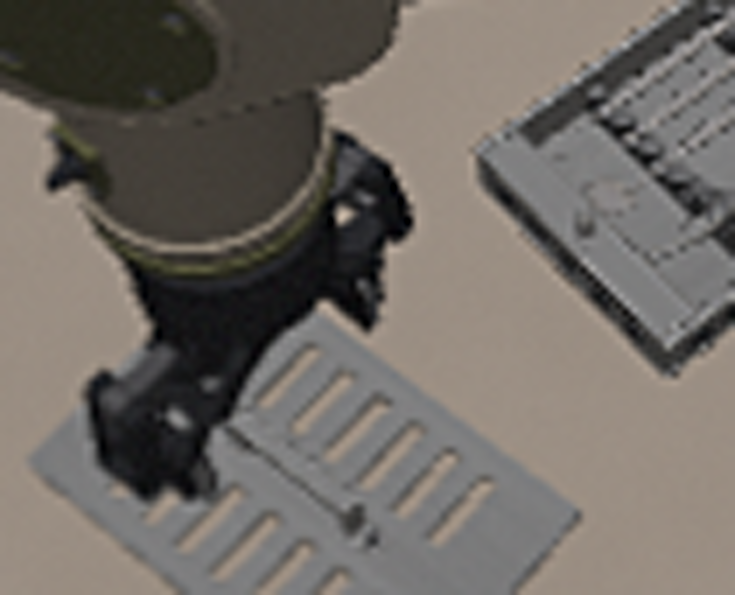

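Call:
arm_command(moves=[[[0,0.5,0.04,-0.1,0.5],[0,0.7,0,0,0],[0,0.7,0,0,0],[0.3,0.6,0,0,0],[0.6,0.3,0,0,0],[0.6,0,0,0,0],[0.75,0,0,0,0],[0.8,0,0,0,0],[0.85,0,0,0,0],[0.9,0,0,0,0],[1,0,0,0,0],[1,0,0,0,0]]], force=30)

```text
clock: 19.1
position: [0.5645, 0.2605, 0.0872]
ee_rot: [0.706, 0.05, -0.705, 0.049]
ft_force: [-0.7, 0.3, 6.0]
grip_width: 0.106
```

```bash
python3 - <<'E'
from h import *
go(np.array([.5625,.262,.031]),98.2)
E
```

```text
clk 19.1 grasp [0.5646 0.2606 0.0332] xaxis [ 1.7e-03  7.0e-04 -1.0e+00] jaw ang -82.0 F [-0.7  0.3  6. ] w 0.106 q7 -2.18
  turn 179.8 -> jaw 98.2 shift now [ 0.09  -0.068  0.074] shift after [ 0.09   0.068 -0.074]
  turn -0.2 -> jaw -81.8 shift now [ 0.09  -0.068  0.074] shift after [ 0.09  -0.068  0.074]
  turn -180.2 -> jaw 98.2 shift now [ 0.09  -0.068  0.074] shift after [ 0.09   0.068 -0.074]
```

Call:
arm_command(moves=[[[1,-0.05,0,0,0],[1,0,0,0,0],[1,-0.1,0,0,0],[1,-0.2,0,0,0],[1,-0.4,0,0,0],[1,-0.4,0,0,0],[1,0,0,0,0],[1,0,0,0,0]]], force=60)

```text
clock: 19.77
position: [0.5645, 0.2603, 0.1161]
ee_rot: [0.706, 0.049, -0.705, 0.049]
ft_force: [-0.2, 0.4, -2.9]
grip_width: 0.099
```

```bash
python3 - <<'E'
from h import *
go(np.array([.5625,.262,.031]),98.2)
shot("side","s11");shot("top","t11")
im=cv2.imread("pics/s11.png");x,y,k=150,190,7
cv2.imwrite("pics/s11c.png",cv2.resize(im[y:y+85,x:x+105],None,fx=k,fy=k,interpolation=cv2.INTER_CUBIC))
print(manip.get_obs()["torque"])
E
```

```text
clk 19.77 grasp [0.5646 0.2604 0.0621] xaxis [ 1.9e-03  6.0e-04 -1.0e+00] jaw ang -82.01 F [-0.2  0.4 -2.9] w 0.099 q7 -2.16
  turn 179.79 -> jaw 98.2 shift now [ 1.243 -0.076  0.076] shift after [ 1.243  0.076 -0.076]
  turn -0.21 -> jaw -81.8 shift now [ 1.243 -0.076  0.076] shift after [ 1.243 -0.076  0.076]
  turn -180.21 -> jaw 98.2 shift now [ 1.243 -0.076  0.076] shift after [ 1.243  0.076 -0.076]
[ 0.01080675  0.03504967 -0.00992558]
```

View pics/s11c.png

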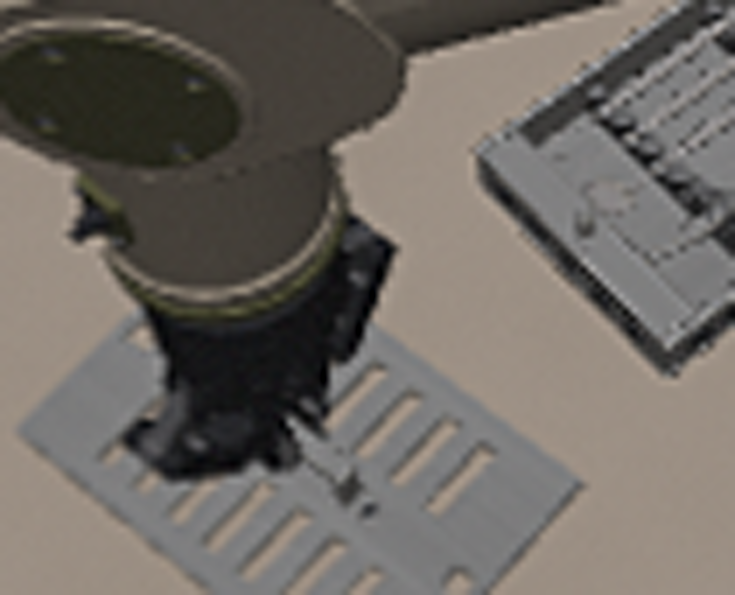

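Call:
arm_command(moves=[[[1,-0.6,0,0,0],[1,-0.9,0,0,0],[1,-0.9,0,0,0],[1,-0.9,0,0,0],[1,-0.6,0,0,-3],[1,0,0,0,-6],[1,0,0,0,-6],[1,0,0,0,-6],[1,0,0,0,-6],[1,0,0,0,-6],[1,0,0,0,-6],[1,0,0,0,-6]]])

```text
clock: 20.87
position: [0.5637, 0.2599, 0.2118]
ee_rot: [-0.632, -0.317, 0.632, -0.317]
ft_force: [0.1, 0.3, -3.0]
grip_width: 0.098
```

```bash
python3 - <<'E'
from h import *
go(w((.5528,.0143,CAS[2]),(0,0,.14)),-2.4)
E
```

```text
clk 20.87 grasp [0.5637 0.2599 0.1578] xaxis [-8.e-04 -5.e-04 -1.e+00] jaw ang -36.7 F [ 0.1  0.3 -3. ] w 0.098 q7 -1.38
  turn 145.7 -> jaw 177.6 shift now [0.717 5.522 8.135] shift after [ 0.717  0.023 -9.832]
  turn -34.3 -> jaw -2.4 shift now [0.717 5.522 8.135] shift after [ 0.717 -0.023  9.832]
```

Call:
arm_command(moves=[[[1,0,0,0,-6],[1,0,0,0,-6],[1,0,0,0,-6],[1,0,0,0,-6],[1,0,0,0,-6],[1,0,0,0.5,-4.3],[1,0,0,1,0],[1,0,0,1,0],[1,0,0,1,0],[1,0,0,1,0],[1,0,0,1,0],[1,0,0,1,0]]])

```text
clock: 21.87
position: [0.5549, 0.0965, 0.2119]
ee_rot: [-0.511, -0.488, 0.512, -0.488]
ft_force: [0.4, -0.1, -1.9]
grip_width: 0.099
```

Call:
arm_command(moves=[[[1,0,0,1,0],[1,0,0,1,0],[1,0,0,0.8,0],[1,0,0,0.5,0],[1,0,0,0,0],[1,0,0,0,0],[1,0,0,0,0]]])

```text
clock: 22.45
position: [0.5514, 0.0169, 0.2124]
ee_rot: [0.511, 0.489, -0.511, 0.488]
ft_force: [0.1, 0.6, -3.2]
grip_width: 0.098
```

```bash
python3 - <<'E'
from h import *
go(w((.5528,.0143,CAS[2]),(0,0,.09)),-2.4)
E
```

```text
clk 22.45 grasp [0.5514 0.017  0.1584] xaxis [ 1.e-04  8.e-04 -1.e+00] jaw ang -2.61 F [ 0.1  0.6 -3.2] w 0.098 q7 -0.37
  turn 179.79 -> jaw 177.6 shift now [2.736 0.061 0.106] shift after [ 2.736 -0.06  -0.106]
  turn -0.21 -> jaw -2.4 shift now [2.736 0.061 0.106] shift after [2.736 0.06  0.106]
  turn -180.21 -> jaw 177.6 shift now [2.736 0.061 0.106] shift after [ 2.736 -0.06  -0.106]
```

Call:
arm_command(moves=[[[1,0.3,0.06,0.1,-0.2],[1,0.5,0,0,0],[1,0.5,0,0,0],[1,0.5,0,0,0],[1,0.3,0,0,0],[1,0.2,0,0,0],[1,0,0,0,0],[1,0,0,0,0]]])

```text
clock: 23.12
position: [0.5529, 0.013, 0.1548]
ee_rot: [-0.511, -0.489, 0.511, -0.489]
ft_force: [0.5, 1.0, -2.6]
grip_width: 0.099
```

```bash
cat > f2.py <<'E'
import sys
from fit import *
n=sys.argv[1]
go(w((.5528,.0143,CAS[2]),(0,0,.03)),-2.4)
o,p,Rm,g=st(); u=p[2]-.0872
shot("side","s"+n);shot("top","t"+n)
s=cv2.imread(f"pics/s{n}.png")
for zt in (u-.003,u,u+.003):
    r=fit(s,"side",rect(.13,.2,zt+.005),(.5528,.0143,-.042),rng=(.012,.012,.05)); print("lid@",round(zt,4),np.round(r[0],4),round(np.degrees(r[0][2]),2),round(r[1],2))
    if zt==u: overlay(s,"side",rect(.13,.2,u+.005),r[0],f"pics/s{n}o.png",(205,150,105,95),7)
E
python3 f2.py 12
```

```text
clk 23.12 grasp [0.5529 0.013  0.1008] xaxis [-2.e-04  2.e-04 -1.e+00] jaw ang -2.49 F [ 0.5  1.  -2.6] w 0.099 q7 -0.4
  turn 179.91 -> jaw 177.6 shift now [ 2.832 -0.005 -0.05 ] shift after [2.832 0.005 0.05 ]
  turn -0.09 -> jaw -2.4 shift now [ 2.832 -0.005 -0.05 ] shift after [ 2.832 -0.005 -0.05 ]
  turn -180.09 -> jaw 177.6 shift now [ 2.832 -0.005 -0.05 ] shift after [2.832 0.005 0.05 ]
lid@ 0.0646 [ 0.5537  0.0092 -0.0407] -2.33 -21.74
lid@ 0.0676 [ 0.5524  0.0106 -0.0413] -2.37 -21.32
lid@ 0.0706 [ 0.5512  0.0121 -0.0386] -2.21 -20.75
```

View pics/s12o.png

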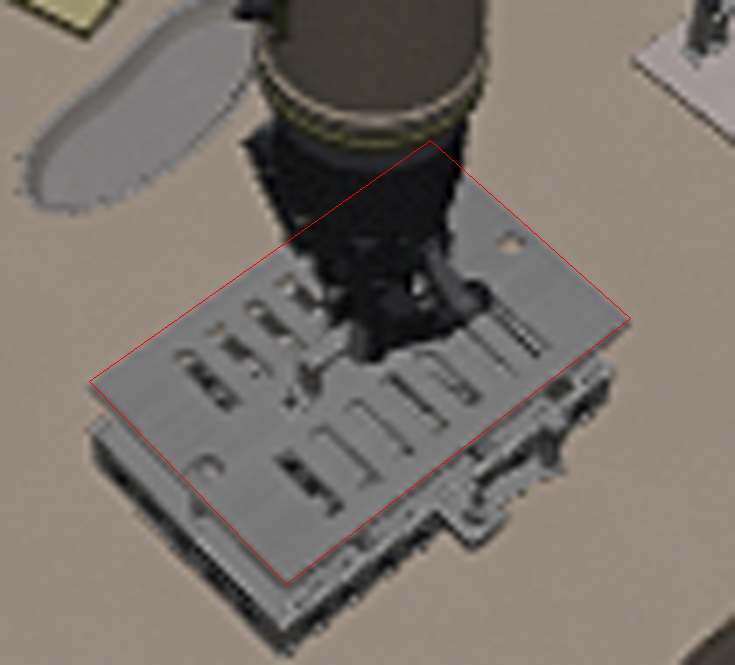

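View pics/t12.png

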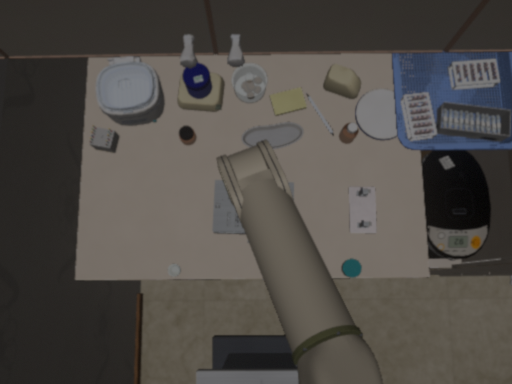

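```bash
cat > ov.py <<'E'
from h import *
def circ(o,c,cx,pose,p,r,z,x,y,k,col):
    pts=[w(pose,(p[0]+r*np.cos(a),p[1]+r*np.sin(a),z)) for a in np.linspace(0,2*np.pi,24)]
    q=((proj(c,pts)-[x,y]+.5)*k).astype(np.int32); cv2.polylines(o,[q.reshape(-1,1,2)],True,col,1)
def tile(img,c,pose,p,zs,r,k=20,h=9):
    im=cv2.imread(img); uv=proj(c,[w(pose,(p[0],p[1],zs[0]))])[0].astype(int); x,y=uv-h
    o=cv2.resize(im[y:y+2*h+1,x:x+2*h+1],None,fx=k,fy=k,interpolation=cv2.INTER_CUBIC)
    o=cv2.convertScaleAbs(o,alpha=1.6)
    o2=o.copy()
    for z,rr,col in zip(zs,r,((0,0,255),(0,255,0))): circ(o2,c,0,pose,p,rr,z,x,y,k,col)
    return np.hstack([o,o2])
E
python3 - <<'E'
from ov import *
P=CAS
rows=[np.hstack([tile(i,c,P,(0,s*.089),(.036,.05),(.004,.002),k=10) for s in(1,-1)]) for i,c in(("pics/s0.png".replace("s0","side0"),"side"),("pics/top0.png","top"),("pics/s9.png","side"))]
cv2.imwrite("pics/pins.png",np.vstack(rows))
L=(.5524,.0106,np.radians(-2.37))
cv2.imwrite("pics/holes.png",np.hstack([tile("pics/s12.png","side",L,(0,s*.089),(.0726,.0676),(.0055,.0055),k=10) for s in(1,-1)]))
E
```

```text
(no output)
```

View pics/pins.png

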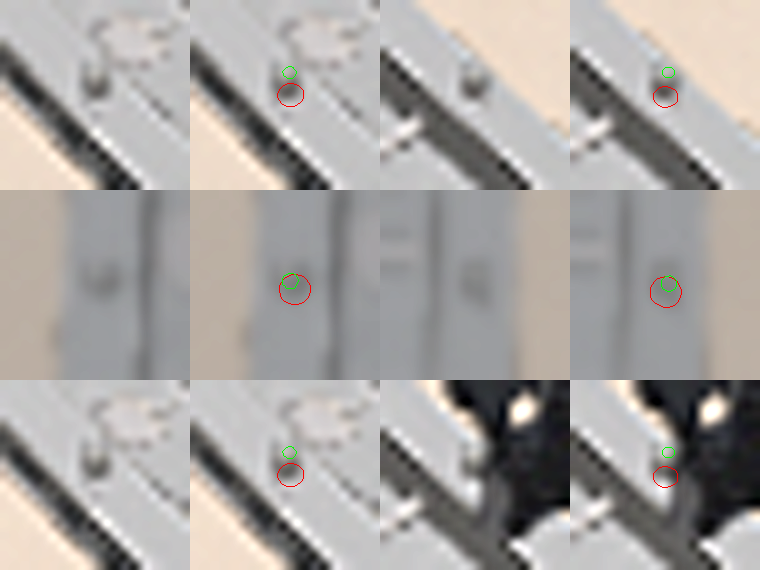

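View pics/holes.png

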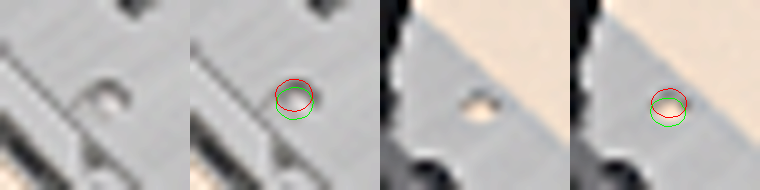

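```bash
cat > f3.py <<'E'
from fit import *
def profile(img,c,a,b,pose,n,rng=np.arange(-.006,.0061,.0005)):
    im=cv2.imread(img); g=gaussian_filter(im.astype(float),(0.6,0.6,0)); ch=[g.sum(2)/3,3*(g[:,:,2]-g[:,:,0])]
    out=[]
    for d in rng:
        t=np.linspace(.05,.95,120)[:,None]; X=np.array(a)+(np.array(b)-np.array(a))*t+d*np.array(n)
        W=np.array([w(pose,x) for x in X]); uv=proj(c,W); dd=uv[-1]-uv[0]; nn=np.array([-dd[1],dd[0]])/np.linalg.norm(dd)
        s=0
        for q in ch:
            gy,gx=np.gradient(q); s+=abs((map_coordinates(gx,[uv[:,1],uv[:,0]],order=1)*nn[0]+map_coordinates(gy,[uv[:,1],uv[:,0]],order=1)*nn[1]).mean())
        out.append(s)
    return np.array(out)
if __name__=="__main__":
    h=.065;l=.1
    E={"back36":((h,-l,.036),(h,l,.036),(1,0,0)),"front36":((-h,-l,.036),(-h,l,.036),(1,0,0)),"front0":((-h,.02,0),(-h,l,0),(1,0,0)),
     "left36":((-h,l,.036),(h,l,.036),(0,1,0)),"right36":((-h,-l,.036),(h,-l,.036),(0,1,0)),"left0":((-h,l,0),(h,l,0),(0,1,0)),
     "inback":((.061,-.075,.036),(.061,.075,.036),(1,0,0))}
    for k,(a,b,n) in E.items():
        for c,i in(("top","pics/top0.png"),("side","pics/side0.png")):
            p=profile(i,c,a,b,CAS,n); print(k,c,"peak",np.arange(-6,6.1,.5)[p.argmax()],np.round(p,0).astype(int))
    L=(.5524,.0106,np.radians(-2.37)); z=.0726
    for k,(a,b,n) in E.items():
        if "36" in k:
            a=(a[0],a[1],z);b=(b[0],b[1],z)
            p=profile("pics/s12.png","side",a,b,L,n); print("lid",k,"peak",np.arange(-6,6.1,.5)[p.argmax()],np.round(p,0).astype(int))
E
python3 f3.py
```

```text
back36 top peak 1.5 [ 6  4  2  5  7 10 12 14 16 18 20 22 23 24 24 24 24 24 23 22 20 18 17 15
 13]
back36 side peak 0.5 [15 18 21 23 28 32 37 41 44 47 50 52 53 53 53 51 49 46 43 39 34 30 25 20
 16]
front36 top peak -1.5 [ 4  6  9 11 13 15 17 19 20 20 20 19 18 16 14 13 13 12 11  9  8  6  5  3
  3]
front36 side peak -0.5 [24 18 11  4  5 10 15 21 25 28 30 31 31 31 29 26 23 18 14  9  5  2  4  5
  5]
front0 top peak 2.0 [ 1  1  2  3  4  5  7  8 10 12 14 16 19 21 22 23 23 23 22 21 19 17 15 14
 14]
front0 side peak 4.0 [ 2  2  2  1  1  1  2  5  8 13 18 24 31 38 45 52 59 64 68 70 71 69 66 62
 56]
left36 top peak 0.0 [ 4  5  6  8 10 12 14 16 17 19 20 21 21 21 20 19 18 16 14 12 10  8  6  5
  4]
left36 side peak 6.0 [ 1  3  6  9 13 18 23 28 33 36 39 40 39 37 34 30 25 19 14  9  7 16 25 34
 43]
right36 top peak 0.5 [ 3  4  5  6  8 10 12 14 16 17 19 20 20 21 21 20 19 17 15 14 12 10  8  6
  5]
right36 side peak 0.0 [ 6  8 11 15 18 23 27 31 35 38 41 42 43 43 41 39 36 32 28 23 19 15 12  8
  6]
left0 top peak 3.5 [ 0  1  1  1  2  2  3  4  5  7  8 10 12 14 16 18 19 20 21 21 21 21 20 18
 16]
left0 side peak -2.5 [32 41 49 57 63 68 71 72 71 68 64 58 51 43 36 28 21 15 10  6  3  1  1  2
  2]
inback top peak 5.5 [10 11 12 12 13 12 11 10  8  5  3  4  7 10 12 15 17 19 21 23 24 25 25 25
 25]
inback side peak 4.0 [ 2  1  0  2  4  7 10 14 17 21 25 28 31 36 40 44 48 50 53 54 55 55 54 52
 50]
lid back36 peak -1.0 [ 5  8 10 13 16 19 21 23 25 26 27 27 26 25 23 20 18 15 13 11  9  7  5  4
  4]
lid front36 peak 0.5 [10 11 11 10  9  7  5  3  7 10 13 16 17 18 17 16 14 12 10  7  5  3  2  1
  1]
lid left36 peak 4.0 [ 1  1  2  3  3  5  7  8 10 12 12 13 12 10  8  5  6  9 11 12 13 13 12 11
 10]
lid right36 peak 0.5 [ 6  7  9 12 15 18 22 25 29 33 37 39 41 43 43 41 39 36 33 28 24 19 15 11
  7]
```

Call:
arm_command(moves=[[[1,0,0.02,-0.15,0],[1,0.2,0,0,0],[1,0.2,0,0,0],[1,0.15,0,0,0],[1,0.05,0,0,0],[1,0,0,0,0],[1,0,0,0,0],[1,0,0,0,0]]])

```text
clock: 23.88
position: [0.5536, 0.0166, 0.14]
ee_rot: [0.511, 0.489, -0.511, 0.489]
ft_force: [0.4, -0.7, -3.1]
grip_width: 0.099
```

```bash
python3 f2.py 13; python3 - <<'E'
import cv2
im=cv2.imread("pics/s13.png")
a=cv2.resize(im[205:235,215:255],None,fx=9,fy=9,interpolation=cv2.INTER_CUBIC);b=cv2.resize(im[165:195,260:300],None,fx=9,fy=9,interpolation=cv2.INTER_CUBIC)
cv2.imwrite("pics/s13h.png",cv2.hconcat([a,b]))
E
```

```text
clk 23.88 grasp [0.5536 0.0166 0.086 ] xaxis [ 2.e-04 -1.e-04 -1.e+00] jaw ang -2.5 F [ 0.4 -0.7 -3.1] w 0.099 q7 -0.42
  turn 179.9 -> jaw 177.6 shift now [ 2.241 -0.03   0.092] shift after [ 2.241  0.03  -0.092]
  turn -0.1 -> jaw -2.4 shift now [ 2.241 -0.03   0.092] shift after [ 2.241 -0.03   0.092]
  turn -180.1 -> jaw 177.6 shift now [ 2.241 -0.03   0.092] shift after [ 2.241  0.03  -0.092]
lid@ 0.0498 [ 0.5545  0.0128 -0.0404] -2.31 -21.31
lid@ 0.0528 [ 0.5533  0.0141 -0.0388] -2.22 -20.9
lid@ 0.0558 [ 0.5521  0.0158 -0.0374] -2.14 -20.38
```

View pics/s13h.png

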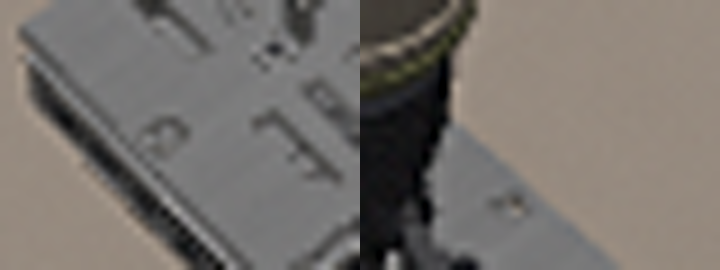

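View pics/s13o.png

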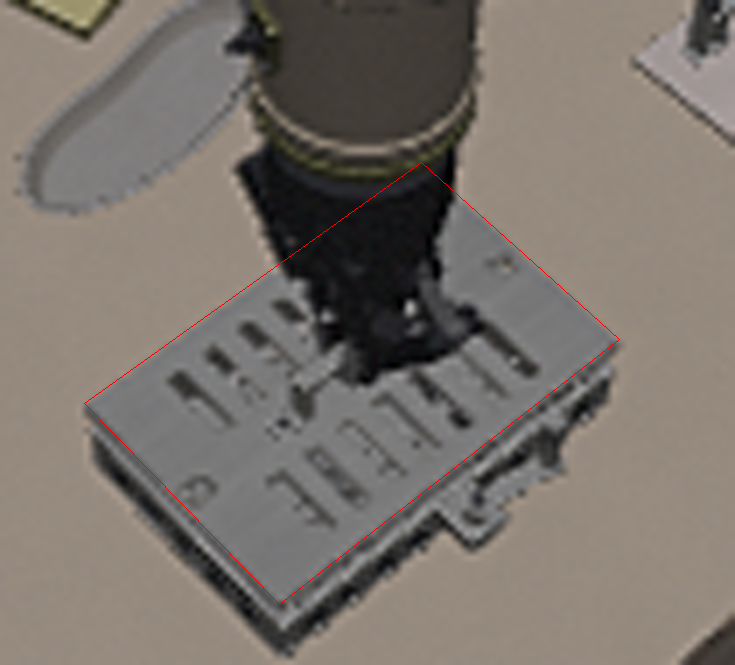

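Call:
arm_command(moves=[[[1,0.04,0,0,0],[1,0.04,0,0,0],[1,0.04,0,0,0],[1,0,0,0,0],[1,0,0,0,0]]])

```text
clock: 24.4
position: [0.5535, 0.0166, 0.1368]
ee_rot: [-0.511, -0.489, 0.511, -0.489]
ft_force: [-0.0, -0.9, -2.6]
grip_width: 0.095
```

Call:
arm_command(moves=[[[1,0.04,0,0,0],[1,0.04,0,0,0],[1,0,0,0,0],[1,0,0,0,0]]])

```text
clock: 24.73
position: [0.5535, 0.0166, 0.1348]
ee_rot: [-0.511, -0.489, 0.511, -0.489]
ft_force: [0.5, -0.2, -3.2]
grip_width: 0.094
```

Call:
arm_command(moves=[[[1,0.04,0,0,0],[1,0.04,0,0,0],[1,0,0,0,0],[1,0,0,0,0]]])

```text
clock: 25.07
position: [0.5535, 0.0166, 0.1328]
ee_rot: [-0.511, -0.489, 0.511, -0.489]
ft_force: [-0.3, -0.7, -3.7]
grip_width: 0.098
```

Call:
arm_command(moves=[[[1,0.04,0,0,0],[1,0.04,0,0,0],[1,0,0,0,0],[1,0,0,0,0]]])

```text
clock: 25.4
position: [0.5535, 0.0165, 0.1308]
ee_rot: [-0.511, -0.489, 0.511, -0.489]
ft_force: [0.9, -0.4, -2.7]
grip_width: 0.101
```

Call:
arm_command(moves=[[[1,0.04,0,0,0],[1,0.04,0,0,0],[1,0,0,0,0],[1,0,0,0,0]]])

```text
clock: 25.73
position: [0.5535, 0.0165, 0.1289]
ee_rot: [-0.511, -0.489, 0.511, -0.489]
ft_force: [0.8, -0.5, -2.8]
grip_width: 0.096
```

Call:
arm_command(moves=[[[1,0.04,0,0,0],[1,0.04,0,0,0],[1,0,0,0,0],[1,0,0,0,0]]])

```text
clock: 26.07
position: [0.5535, 0.0165, 0.1268]
ee_rot: [-0.511, -0.489, 0.511, -0.489]
ft_force: [0.5, -0.3, -3.0]
grip_width: 0.095
```

Call:
arm_command(moves=[[[1,0.04,0,0,0],[1,0.03,0,0,0],[1,0,0,0,0],[1,0,0,0,0]]])

```text
clock: 26.4
position: [0.5535, 0.0166, 0.1251]
ee_rot: [-0.511, -0.489, 0.511, -0.489]
ft_force: [0.2, -0.7, -2.5]
grip_width: 0.098
```

Call:
arm_command(moves=[[[1,0.03,0,0,0],[1,0.02,0,0,0],[1,0,0,0,0],[1,0,0,0,0]]])

```text
clock: 26.73
position: [0.5535, 0.0166, 0.1239]
ee_rot: [-0.511, -0.489, 0.511, -0.489]
ft_force: [0.7, -0.9, -4.0]
grip_width: 0.098
```

Call:
arm_command(moves=[[[1,0.02,0,0,0],[1,0,0,0,0],[1,0,0,0,0]]])

```text
clock: 26.98
position: [0.5536, 0.0166, 0.1234]
ee_rot: [0.511, 0.489, -0.511, 0.489]
ft_force: [0.7, -1.6, -1.7]
grip_width: 0.1
```

Call:
arm_command(moves=[[[1,0.02,0,0,0],[1,0,0,0,0],[1,0,0,0,0]]])

```text
clock: 27.23
position: [0.5536, 0.0165, 0.1234]
ee_rot: [-0.511, -0.489, 0.511, -0.489]
ft_force: [-2.9, -2.6, 5.9]
grip_width: 0.097
```

Call:
arm_command(moves=[[[1,0.02,0,0,0],[1,0,0,0,0],[1,0,0,0,0]]])

```text
clock: 27.48
position: [0.5536, 0.0166, 0.1233]
ee_rot: [-0.511, -0.489, 0.511, -0.489]
ft_force: [-5.8, -2.6, 10.9]
grip_width: 0.097
```

```bash
python3 f2.py 14
```

```text
clk 27.48 grasp [0.5536 0.0165 0.0693] xaxis [ 2.e-04 -8.e-04 -1.e+00] jaw ang -2.5 F [-5.8 -2.6 10.9] w 0.097 q7 -0.44
  turn 179.9 -> jaw 177.6 shift now [ 1.573 -0.03   0.089] shift after [ 1.573  0.03  -0.089]
  turn -0.1 -> jaw -2.4 shift now [ 1.573 -0.03   0.089] shift after [ 1.573 -0.03   0.089]
  turn -180.1 -> jaw 177.6 shift now [ 1.573 -0.03   0.089] shift after [ 1.573  0.03  -0.089]
lid@ 0.0331 [ 0.5532  0.0137 -0.0408] -2.34 -29.56
lid@ 0.0361 [ 0.5521  0.015  -0.0391] -2.24 -29.73
lid@ 0.0391 [ 0.5507  0.0164 -0.0395] -2.27 -29.75
```

View pics/s14o.png

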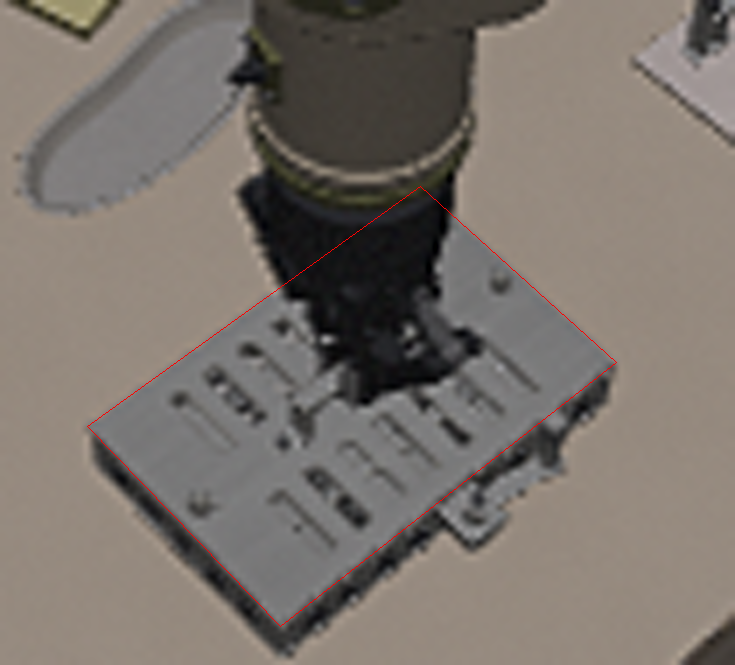

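The lid is down at TCP z=0.1233 m, where 0.1232 m was expected, and both pins show through their holes. Relieve, release and rise.

Call:
arm_command(moves=[[[1,-0.03,0,0,0],[0.88,0,0,0,0],[0.84,0,0,0,0],[0.8,0,0,0,0],[0.7,0,0,0,0],[0.6,0,0,0,0],[0.6,0,0,0,0],[0.6,-0.2,0,0,0],[0.6,-0.5,0,0,0],[0.6,-1,0,0,0],[0.6,-1,0,0,0],[0.6,-1,0,0,0]]], force=20)

```text
clock: 28.58
position: [0.5534, 0.0169, 0.2178]
ee_rot: [0.511, 0.489, -0.511, 0.489]
ft_force: [1.3, 0.2, -0.1]
grip_width: 0.4
```

```bash
python3 - <<'E'
from fit import *
o=manip.get_obs(); print(o["clock"],o["position"],o["ft_force"],o["grip_width"])
s=shot("side","s15")
im=cv2.imread("pics/s15.png")
r=fit(im,"side",rect(.13,.2,.041),(.5528,.0143,-.042),rng=(.012,.012,.05)); print(r)
C=(.5537,.0143,CAS[2])
for k,z in(("latch_post",.07),("latch_pivot",.043)):
    for q in manip.pinpoint(k,"side")[:2]: print(k,np.round(q["pixel"],1),round(q["confidence"],2),np.round(at_z("side",q["pixel"],z),4))
x,y,k=240,185,10
a=cv2.resize(im[y:y+60,x:x+75],None,fx=k,fy=k,interpolation=cv2.INTER_CUBIC)
for t in(0,.1,.2,.3):
    th=t-.3-np.pi/2 
    p=(proj("side",[w(C,(-.08+.038*np.cos(th),.038*np.sin(th),zz)) for zz in (.047,.08)])-[x,y]+.5)*k
    cv2.line(a,tuple(p[0].astype(int)),tuple(p[1].astype(int)),(0,int(t*800),255),1)
cv2.imwrite("pics/s15c.png",a)
E
```

```text
28.5833 [0.55342851 0.01692413 0.21780857] [ 1.26823717  0.20642063 -0.11891327] 0.4003190244394897
(array([ 0.55220665,  0.02454525, -0.0429439 ]), np.float64(-31.042102866458368))
latch_post [219.2 231.5] 0.63 [0.5541 0.111  0.07  ]
latch_post [212.3 282.2] 0.49 [ 0.4675 -0.0151  0.07  ]
latch_pivot [221.1 272.4] 0.97 [0.4761 0.0158 0.043 ]
```

View pics/s15c.png

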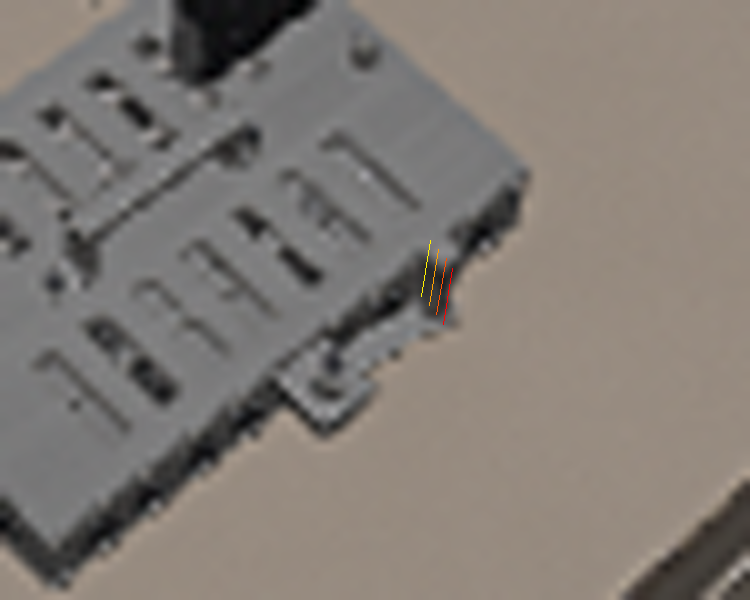

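View pics/s15.png

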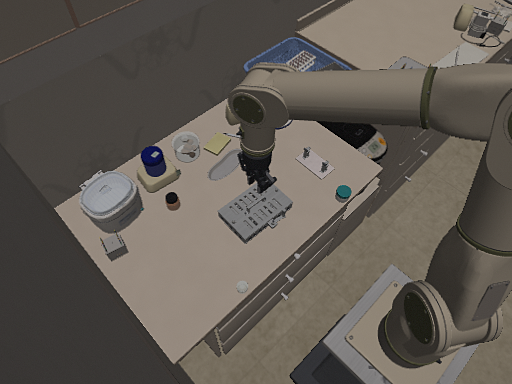

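```bash
python3 - <<'E'
from h import *
C=(.5537,.0143,CAS[2])
def post(t):
    th=t-.3-np.pi/2; return w(C,(-.08+.038*np.cos(th),.038*np.sin(th),.07))
print("pivot",w(C,(-.08,0,.043)))
prev=None
for t in(.1,.3,.5,.7,.9,1.1,1.3,1.5,1.7,1.87):
    p=post(t); a=np.radians(-2.5); d=(p-prev)/.025 if prev is not None else np.zeros(3)
    # tool y ~ (cos a, sin a), tool z ~ along -y
    print(t,np.round(p,4),"dy",round(d[0]*np.cos(a)+d[1]*np.sin(a),3),"dz",round(-(-d[0]*np.sin(a)+d[1]*np.cos(a)),3)); prev=p
go(post(.1)+[0,0,.05],-2.4)
E
```

```text
pivot [0.47376959 0.0176361  0.043     ]
0.1 [ 0.4647 -0.0193  0.07  ] dy 0.0 dz -0.0
0.3 [ 0.4722 -0.0203  0.07  ] dy 0.302 dz 0.03
0.5 [ 0.4798 -0.0199  0.07  ] dy 0.302 dz -0.031
0.7 [ 0.4871 -0.018   0.07  ] dy 0.29 dz -0.09
0.9 [ 0.4939 -0.0146  0.07  ] dy 0.266 dz -0.146
1.1 [ 0.4999 -0.01    0.07  ] dy 0.232 dz -0.196
1.3 [ 0.5049 -0.0042  0.07  ] dy 0.188 dz -0.238
1.5 [0.5086 0.0024 0.07  ] dy 0.137 dz -0.271
1.7 [0.5109 0.0096 0.07  ] dy 0.081 dz -0.293
1.87 [0.5117 0.016  0.07  ] dy 0.022 dz -0.257
clk 28.73 grasp [0.5549 0.0169 0.1646] xaxis [ 4.6e-03 -6.0e-04 -1.0e+00] jaw ang -2.5 F [-0.8 -0.7 -0.4] w 0.404 q7 -0.36
  turn 179.9 -> jaw 177.6 shift now [ 1.769 -3.549  1.6  ] shift after [ 1.769  3.552 -1.594]
  turn -0.1 -> jaw -2.4 shift now [ 1.769 -3.549  1.6  ] shift after [ 1.769 -3.552  1.594]
  turn -180.1 -> jaw 177.6 shift now [ 1.769 -3.549  1.6  ] shift after [ 1.769  3.552 -1.594]
```

Call:
arm_command(moves=[[[0.5,0,-0.6,0.3,0],[0.5,0,-0.8,0.4,0],[0.5,0,-0.8,0.4,0],[0.5,0.3,-0.8,0.4,0],[0.5,0.5,-0.5,0.1,0],[0.5,0.5,0,0,0],[0.5,0.4,0,0,0],[0.5,0,0,0,0],[0.5,0,0,0,0],[0.5,0,0,0,0]]])

```text
clock: 29.57
position: [0.4652, -0.0189, 0.1734]
ee_rot: [0.511, 0.489, -0.51, 0.489]
ft_force: [0.5, 0.3, 0.4]
grip_width: 0.501
```

```bash
python3 - <<'E'
from h import *
go(np.array([.4647,-.0193,.07]),-2.4)
shot("side","s16")
im=cv2.imread("pics/s16.png");x,y,k=225,170,8
cv2.imwrite("pics/s16c.png",cv2.resize(im[y:y+75,x:x+95],None,fx=k,fy=k,interpolation=cv2.INTER_CUBIC))
E
```

```text
clk 29.57 grasp [ 0.4652 -0.0188  0.1194] xaxis [ 3.0e-04  1.1e-03 -1.0e+00] jaw ang -2.45 F [0.5 0.3 0.4] w 0.501 q7 -0.23
  turn 179.95 -> jaw 177.6 shift now [ 1.976 -0.019  0.022] shift after [ 1.976  0.019 -0.022]
  turn -0.05 -> jaw -2.4 shift now [ 1.976 -0.019  0.022] shift after [ 1.976 -0.019  0.022]
  turn -180.05 -> jaw 177.6 shift now [ 1.976 -0.019  0.022] shift after [ 1.976  0.019 -0.022]
```

View pics/s16c.png

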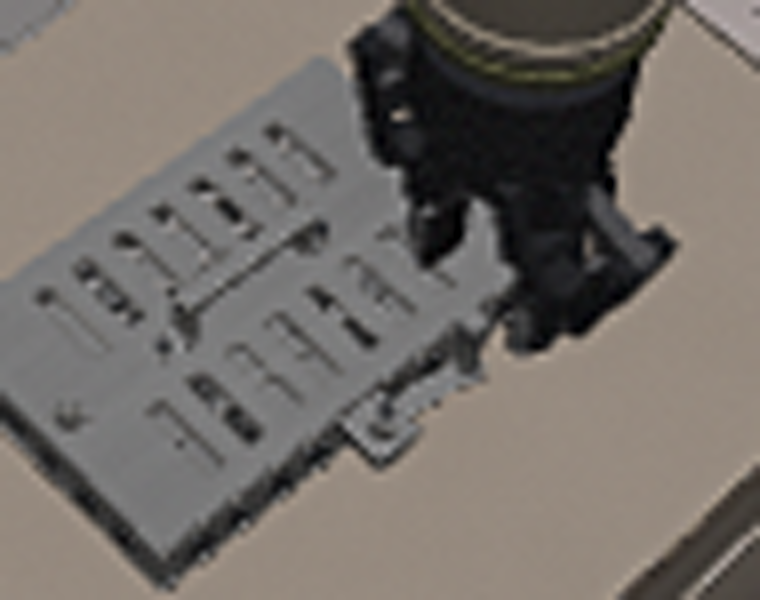

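Call:
arm_command(moves=[[[0.5,0.4,0,0,0],[0.5,0.6,0,0,0],[0.5,0.5,0,0,0],[0.5,0.3,0,0,0],[0.5,0.15,0,0,0],[0.6,0,0,0,0],[0.7,0,0,0,0],[0.8,0,0,0,0],[0.85,0,0,0,0],[0.9,0,0,0,0],[1,0,0,0,0],[1,0,0,0,0]]], force=25)

```text
clock: 30.62
position: [0.4648, -0.0196, 0.1249]
ee_rot: [0.511, 0.489, -0.511, 0.489]
ft_force: [0.6, 1.1, 4.3]
grip_width: 0.105
```

```bash
python3 - <<'E'
from h import *
go(np.array([.4647,-.0193,.07]),-2.4)
shot("side","s17")
im=cv2.imread("pics/s17.png");x,y,k=225,170,8
cv2.imwrite("pics/s17c.png",cv2.resize(im[y:y+75,x:x+95],None,fx=k,fy=k,interpolation=cv2.INTER_CUBIC))
E
```

```text
clk 30.62 grasp [ 0.4649 -0.0196  0.0709] xaxis [ 1.2e-03 -3.0e-04 -1.0e+00] jaw ang -2.51 F [0.6 1.1 4.3] w 0.105 q7 -0.3
  turn 179.89 -> jaw 177.6 shift now [ 0.037 -0.008 -0.012] shift after [0.037 0.008 0.012]
  turn -0.11 -> jaw -2.4 shift now [ 0.037 -0.008 -0.012] shift after [ 0.037 -0.008 -0.012]
  turn -180.11 -> jaw 177.6 shift now [ 0.037 -0.008 -0.012] shift after [0.037 0.008 0.012]
```

View pics/s17c.png

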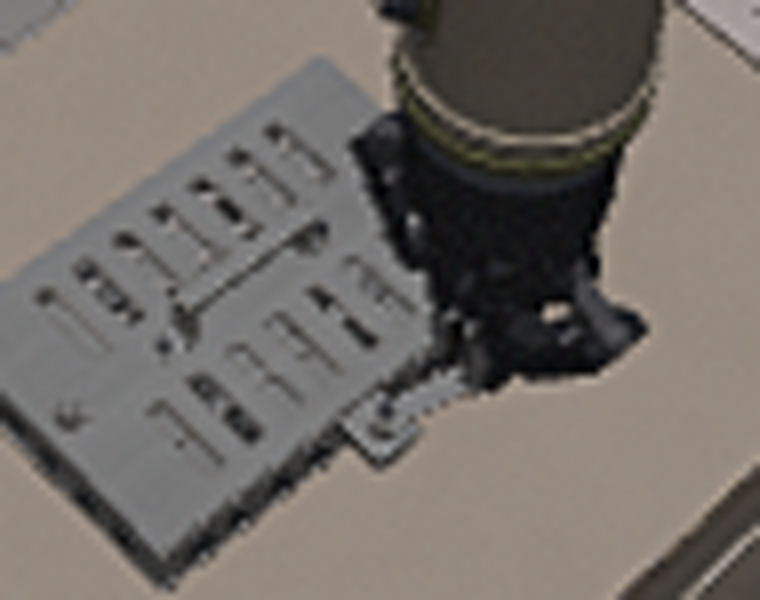

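The post is pinched at width 0.105. I'll swing it along the arc.

Call:
arm_command(moves=[[[1,-0.04,0,0,0],[1,0,0.15,0.02,0],[1,0,0.15,0.01,0],[1,0,0.15,-0.01,0],[1,0,0.15,-0.02,0],[1,0,0.15,-0.04,0],[1,0,0.14,-0.05,0],[1,0,0.14,-0.07,0],[1,0,0.13,-0.08,0],[1,0,0,0,0]]])

```text
clock: 31.5
position: [0.494, -0.0146, 0.1252]
ee_rot: [-0.511, -0.489, 0.511, -0.489]
ft_force: [-0.5, -2.7, -3.3]
grip_width: 0.105
```

```bash
python3 - <<'E'
from h import *
go(np.array([.4999,-.01,.071]),-2.4)
_,_,_,g=st(); d=g[:2]-[.4738,.0176]; print(np.hypot(*d), "latch angle~",np.arctan2(d[1],d[0])-CAS[2]+np.pi/2+.3)
E
```

```text
clk 31.5 grasp [ 0.494  -0.0146  0.0712] xaxis [-1.e-04  0.e+00 -1.e+00] jaw ang -2.48 F [-0.5 -2.7 -3.3] w 0.105 q7 -0.34
  turn 179.92 -> jaw 177.6 shift now [ 0.007  0.229 -0.194] shift after [ 0.007 -0.229  0.194]
  turn -0.08 -> jaw -2.4 shift now [ 0.007  0.229 -0.194] shift after [ 0.007  0.229 -0.194]
  turn -180.08 -> jaw 177.6 shift now [ 0.007  0.229 -0.194] shift after [ 0.007 -0.229  0.194]
0.038001385397902605 latch angle~ 0.9016206391943768
```

Call:
arm_command(moves=[[[1,0,0.12,-0.09,0],[1,0,0.11,-0.1,0],[1,0,0.1,-0.12,0],[1,0,0.09,-0.12,0],[1,0,0.07,-0.13,0],[1,0,0.07,-0.14,0],[1,0,0.05,-0.14,0],[1,0,0.04,-0.15,0],[1,0,0.02,-0.15,0],[1,0,0,-0.13,0],[1,0,0,0,0],[1,0,0,0,0]]])

```text
clock: 32.5
position: [0.5122, 0.0168, 0.1255]
ee_rot: [0.511, 0.489, -0.51, 0.489]
ft_force: [3.8, -0.5, -10.6]
grip_width: 0.107
```

```bash
python3 - <<'E'
from h import *
go(np.array([.5117,.016,.071]),-2.4)
_,_,_,g=st(); d=g[:2]-[.4738,.0176]; print(np.hypot(*d), "latch angle~",np.arctan2(d[1],d[0])-CAS[2]+np.pi/2+.3)
E
```

```text
clk 32.5 grasp [0.5123 0.0169 0.0715] xaxis [ 0.0015  0.001  -1.    ] jaw ang -2.47 F [  3.8  -0.5 -10.6] w 0.107 q7 -0.42
  turn 179.93 -> jaw 177.6 shift now [ 0.02  -0.022  0.037] shift after [ 0.02   0.022 -0.037]
  turn -0.07 -> jaw -2.4 shift now [ 0.02  -0.022  0.037] shift after [ 0.02  -0.022  0.037]
  turn -180.07 -> jaw 177.6 shift now [ 0.02  -0.022  0.037] shift after [ 0.02   0.022 -0.037]
0.03849674923400067 latch angle~ 1.8943514959714314
```

Call:
arm_command(moves=[[[1,0.03,-0.03,-0.06,0],[1,0,0,-0.06,0],[1,0,0,0,0],[1,0,0,0,0]]])

```text
clock: 32.83
position: [0.5123, 0.0191, 0.1254]
ee_rot: [0.512, 0.488, -0.51, 0.49]
ft_force: [5.8, -1.0, -7.1]
grip_width: 0.107
```

```bash
python3 - <<'E'
from h import *
go(np.array([.5117,.016,.071]),-2.4)
shot("side","s18")
im=cv2.imread("pics/s18.png");x,y,k=225,170,8
cv2.imwrite("pics/s18c.png",cv2.resize(im[y:y+75,x:x+95],None,fx=k,fy=k,interpolation=cv2.INTER_CUBIC))
E
```

```text
clk 32.83 grasp [0.5125 0.0191 0.0714] xaxis [ 3.2e-03  1.0e-04 -1.0e+00] jaw ang -2.52 F [ 5.8 -1.  -7.1] w 0.107 q7 -0.42
  turn 179.88 -> jaw 177.6 shift now [ 0.015 -0.027  0.124] shift after [ 0.015  0.027 -0.124]
  turn -0.12 -> jaw -2.4 shift now [ 0.015 -0.027  0.124] shift after [ 0.015 -0.027  0.124]
  turn -180.12 -> jaw 177.6 shift now [ 0.015 -0.027  0.124] shift after [ 0.015  0.027 -0.124]
```

View pics/s18c.png

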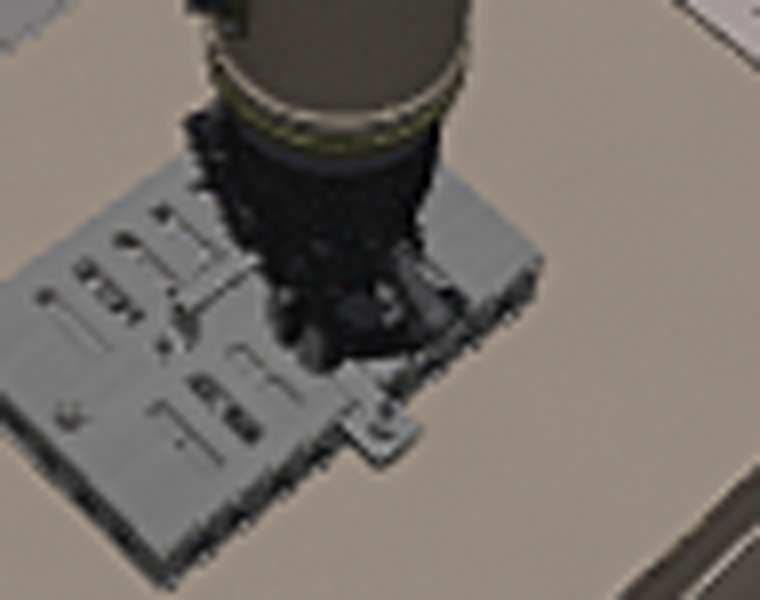

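Call:
arm_command(moves=[[[1,0.03,-0.03,-0.1,0],[1,0.03,-0.02,-0.1,0],[1,0,0,0,0],[1,0,0,0,0]]])

```text
clock: 33.22
position: [0.5125, 0.0216, 0.125]
ee_rot: [0.512, 0.486, -0.511, 0.49]
ft_force: [5.1, -10.8, 3.5]
grip_width: 0.103
```

```bash
python3 - <<'E'
from h import *
go(np.array([.5117,.016,.071]),-2.4)
E
```

```text
clk 33.22 grasp [0.5127 0.0214 0.071 ] xaxis [ 0.0053 -0.0035 -1.    ] jaw ang -2.65 F [  5.1 -10.8   3.5] w 0.103 q7 -0.43
  turn 179.75 -> jaw 177.6 shift now [ 0.002 -0.032  0.219] shift after [ 0.002  0.033 -0.219]
  turn -0.25 -> jaw -2.4 shift now [ 0.002 -0.032  0.219] shift after [ 0.002 -0.033  0.219]
  turn -180.25 -> jaw 177.6 shift now [ 0.002 -0.032  0.219] shift after [ 0.002  0.033 -0.219]
```

Call:
arm_command(moves=[[[1,0,0,0.12,0],[0.88,0,0,0,0],[0.84,0,0,0,0],[0.8,0,0,0,0],[0.76,0,0,0,0],[0.72,0,0,0,0],[0.72,0,0,0,0],[0.72,-0.3,0,0,0],[0.72,-0.7,0,0,0],[0.72,-1,0,0,0],[0.72,-1,0,0,0],[0.72,-1,0,0,0]]])

```text
clock: 34.22
position: [0.5097, 0.0216, 0.2247]
ee_rot: [0.511, 0.489, -0.511, 0.489]
ft_force: [1.3, -0.5, -0.1]
grip_width: 0.281
```

Call:
arm_command(moves=[[[0.72,-0.5,0,1,0],[0.72,0,0,1,0],[0.72,0,0,1,0],[0.72,0,0,1,0],[0.72,0,0,1,0],[0.72,0,0,1,0],[0.72,0,0,1,0],[0.72,0,0,1,0],[0.72,0,0,1,0],[0.72,0,0,1,0],[0.72,0,0,1,0],[0.72,0,0,0.5,0]]])

```text
clock: 35.22
position: [0.4966, -0.2692, 0.236]
ee_rot: [-0.511, -0.488, 0.512, -0.488]
ft_force: [-0.5, 0.1, -0.3]
grip_width: 0.281
```

```bash
python3 - <<'E'
from fit import *
o=manip.get_obs(); print(o["clock"],o["position"],o["ft_force"])
shot("side","s19");shot("top","t19")
C=(.5537,.0143,CAS[2])
im=cv2.imread("pics/s19.png");x,y,k=205,165,8
a=cv2.resize(im[y:y+75,x:x+95],None,fx=k,fy=k,interpolation=cv2.INTER_CUBIC)
cv2.imwrite("pics/s19c.png",a)
im=cv2.imread("pics/t19.png");x,y,k=200,170,8
a=cv2.resize(im[y:y+75,x:x+95],None,fx=k,fy=k,interpolation=cv2.INTER_CUBIC)
cv2.imwrite("pics/t19c.png",a)
for c in("side","top"):
  for kk,z in(("latch_post",.07),("latch_pivot",.043),("pin_left",.05),("lid_grip",.064)):
    for q in manip.pinpoint(kk,c)[:2]: print(c,kk,np.round(q["pixel"],1),round(q["confidence"],2),np.round(at_z(c,q["pixel"],z),4))
E
```

```text
35.2167 [ 0.49661184 -0.26922593  0.23597779] [-0.45833933  0.065838   -0.28745683]
side latch_post [211.1 263.1] 0.45 [0.5098 0.0235 0.07  ]
side latch_post [167.5 312.4] 0.41 [ 0.5168 -0.2096  0.07  ]
side latch_pivot [220.6 275.5] 0.74 [0.4709 0.0077 0.043 ]
side latch_pivot [136.8 271.8] 0.58 [ 0.7172 -0.2273  0.043 ]
side pin_left [219.1 230.3] 0.92 [0.5658 0.1063 0.05  ]
side pin_left [203.2 255.9] 0.59 [0.5534 0.0107 0.05  ]
side lid_grip [204.2 252. ] 0.88 [0.5529 0.0282 0.064 ]
side lid_grip [224.  231.8] 0.74 [0.5441 0.1191 0.064 ]
top latch_post [223.7 253.6] 0.5 [0.5079 0.0114 0.07  ]
top latch_pivot [238.7 254. ] 0.97 [0.4731 0.0109 0.043 ]
top latch_pivot [134.5 272.7] 0.4 [ 0.7472 -0.0405  0.043 ]
top pin_left [204.9 220.8] 0.79 [0.5593 0.0949 0.05  ]
top lid_grip [207.6 251.4] 0.82 [0.5494 0.0167 0.064 ]
```

View pics/s19c.png

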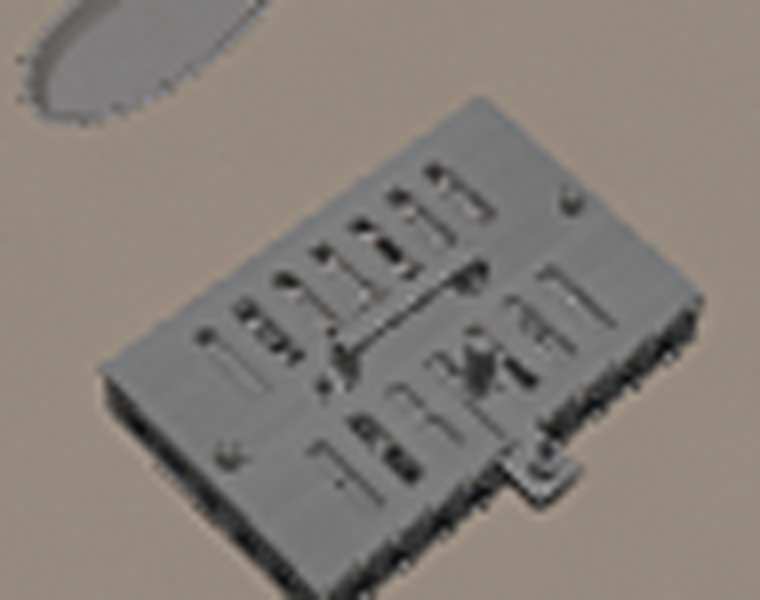

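View pics/t19c.png

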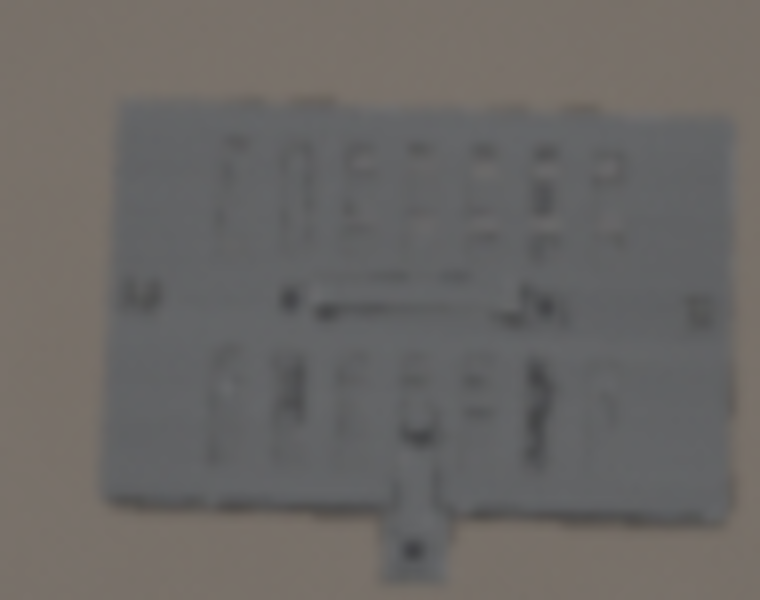

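View pics/t19.png

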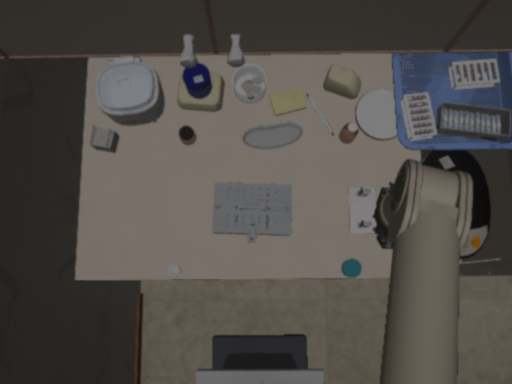

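The latch arm reads as lying along +x over the lid, and both pins stand through the holes. I did move the gripper back slightly before opening, though, so I'll push the post against its stop once more with closed fingers.

```bash
python3 - <<'E'
from h import *
go(np.array([.5115,-.016,.12]),-2.4)
E
```

```text
clk 35.72 grasp [ 0.4976 -0.2651  0.1818] xaxis [ 2.e-04 -2.e-04 -1.e+00] jaw ang -2.43 F [-1.3  0.2  0.1] w 0.281 q7 0.21
  turn 179.97 -> jaw 177.6 shift now [ 2.473  0.132 -9.979] shift after [ 2.473 -0.136  9.979]
  turn -0.03 -> jaw -2.4 shift now [ 2.473  0.132 -9.979] shift after [ 2.473  0.136 -9.979]
  turn -180.03 -> jaw 177.6 shift now [ 2.473  0.132 -9.979] shift after [ 2.473 -0.136  9.979]
```

Call:
arm_command(moves=[[[1,0,0.13,-1,0],[1,0,0,-1,0],[1,0,0,-1,0],[1,0,0,-1,0],[1,0,0,-1,0],[1,0.4,0,-1,0],[1,0.5,0,-1,0],[1,0.6,0,-1,0],[1,0.6,0,-1,0],[1,0.4,0,-0.9,0],[1,0,0,0,0],[1,0,0,0,0]]])

```text
clock: 36.72
position: [0.5111, -0.0172, 0.1729]
ee_rot: [-0.51, -0.49, 0.51, -0.49]
ft_force: [0.4, -1.3, 0.3]
grip_width: 0.001
```

```bash
python3 - <<'E'
from h import *
go(np.array([.5115,-.014,.07]),-2.4)
E
```

```text
clk 36.72 grasp [ 0.5111 -0.0172  0.1189] xaxis [-8.e-04  3.e-04 -1.e+00] jaw ang -2.31 F [ 0.4 -1.3  0.3] w 0.001 q7 -0.29
  turn 180.09 -> jaw 177.6 shift now [ 1.955  0.014 -0.127] shift after [ 1.955 -0.014  0.127]
  turn 0.09 -> jaw -2.4 shift now [ 1.955  0.014 -0.127] shift after [ 1.955  0.014 -0.127]
  turn -179.91 -> jaw 177.6 shift now [ 1.955  0.014 -0.127] shift after [ 1.955 -0.014  0.127]
```

Call:
arm_command(moves=[[[1,0.5,0,0,0],[1,0.6,0,0,0],[1,0.5,0,0,0],[1,0.35,0,0,0],[1,0,0,-0.2,0],[1,0,0,-0.2,0],[1,0,0,-0.1,0],[1,0,0,-0.05,0],[1,0,0,0,0],[1,0,0,0,0]]])

```text
clock: 37.55
position: [0.5123, -0.0051, 0.1248]
ee_rot: [0.511, 0.489, -0.511, 0.489]
ft_force: [-0.0, 0.1, 1.1]
grip_width: 0.002
```

Call:
arm_command(moves=[[[1,0,0,-0.04,0],[1,0,0,-0.04,0],[1,0,0,0,0],[1,0,0,0,0]]])

```text
clock: 37.88
position: [0.5121, -0.0031, 0.1245]
ee_rot: [-0.511, -0.489, 0.511, -0.489]
ft_force: [-0.7, 0.1, 0.2]
grip_width: 0.001
```

Call:
arm_command(moves=[[[1,0,0,-0.04,0],[1,0,0,-0.04,0],[1,0,0,0,0],[1,0,0,0,0]]])

```text
clock: 38.22
position: [0.5122, -0.001, 0.1244]
ee_rot: [0.511, 0.489, -0.511, 0.489]
ft_force: [-0.5, -0.7, 1.3]
grip_width: -0.002
```

Call:
arm_command(moves=[[[1,0,0,-0.04,0],[1,0,0,-0.04,0],[1,0,0,0,0],[1,0,0,0,0]]])

```text
clock: 38.55
position: [0.5123, 0.0003, 0.1244]
ee_rot: [-0.511, -0.489, 0.511, -0.489]
ft_force: [0.8, -3.5, 0.4]
grip_width: 0.001
```

Call:
arm_command(moves=[[[1,0,0,-0.04,0],[1,0,0,-0.04,0],[1,0,0,0,0],[1,0,0,0,0]]])

```text
clock: 38.88
position: [0.5124, 0.0007, 0.1244]
ee_rot: [-0.51, -0.488, 0.512, -0.489]
ft_force: [-0.5, -10.3, 1.4]
grip_width: -0.0
```

Call:
arm_command(moves=[[[1,0,0,-0.04,0],[1,0,0,-0.04,0],[1,0,0,0,0],[1,0,0,0,0]]])

```text
clock: 39.22
position: [0.5124, 0.0011, 0.1243]
ee_rot: [-0.51, -0.487, 0.513, -0.489]
ft_force: [-1.4, -15.2, 1.9]
grip_width: 0.002
```

The push met a hard stop: 15 N for about 0.4 mm of travel per step, with the post where full closure should put it. Backing off and leaving.

Call:
arm_command(moves=[[[1,0,0,0.3,0],[1,0,0,0.4,0],[1,0,0,0.3,0],[1,-0.5,0,0,0],[1,-1,0,0,0],[1,-1,0,0,0],[1,-1,0,0,0],[1,0,0,1,0],[1,0,0,1,0],[1,0,0,1,0],[1,0,0,1,0],[1,0,0,1,0]]])

```text
clock: 40.22
position: [0.506, -0.1455, 0.2131]
ee_rot: [0.511, 0.489, -0.51, 0.489]
ft_force: [-0.0, 0.2, -0.2]
grip_width: 0.001
```

Call:
arm_command(moves=[[[1,0,0,1,0],[1,0,0,1,0],[1,0,0,1,0],[1,0,0,1,0],[1,0,0,0.5,0],[1,0,0,0,0],[1,0,0,0,0],[1,0,0,0,0]]])

```text
clock: 40.88
position: [0.5015, -0.2556, 0.2123]
ee_rot: [0.511, 0.489, -0.51, 0.489]
ft_force: [-0.3, -0.1, -0.3]
grip_width: -0.0
```

```bash
python3 - <<'E'
from fit import *
o=manip.get_obs(); print(o["clock"],o["position"],o["ft_force"],np.abs(o["joint_velocities"]).max())
shot("side","s20");shot("top","t20")
a=cv2.imread("pics/side0.png");b=cv2.imread("pics/s20.png");im=b;x,y,k=205,165,8
cv2.imwrite("pics/s20c.png",cv2.resize(im[y:y+75,x:x+95],None,fx=k,fy=k,interpolation=cv2.INTER_CUBIC))
d=cv2.absdiff(cv2.imread("pics/top0.png"),cv2.imread("pics/t20.png")); cv2.imwrite("pics/d20.png",cv2.convertScaleAbs(d,alpha=4))
s=b
for z in (.041,): print("lid",fit(s,"side",rect(.13,.2,z),(.5525,.0143,-.042),rng=(.006,.006,.05)), fit(cv2.imread("pics/t20.png"),"top",rect(.13,.2,z),(.5525,.0143,-.042),rng=(.006,.006,.05)))
E
```

```text
40.8833 [ 0.50151292 -0.25557026  0.21232765] [-0.31375903 -0.13755152 -0.32369316] 0.007954712240545623
lid (array([ 0.5519585 ,  0.01495194, -0.04008679]), np.float64(-34.91366868937241)) (array([ 0.55072294,  0.0154721 , -0.03877328]), np.float64(-19.082502931588078))
```

View pics/s20c.png

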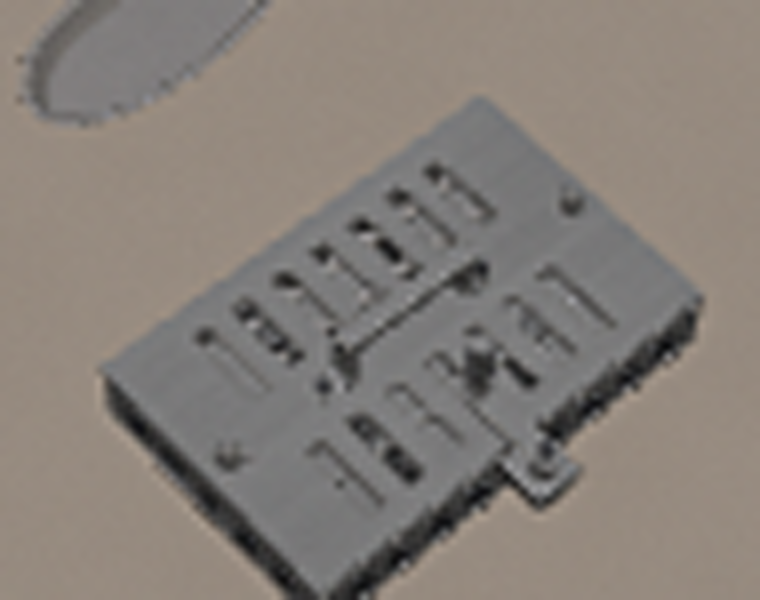

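View pics/d20.png

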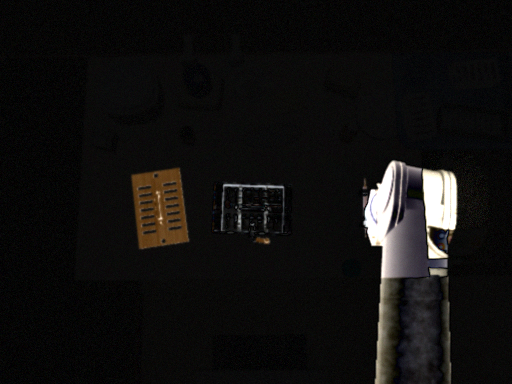

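The final crop shows the lid flush with both pins through at (230,458) and (570,203), and the latch arm running from (540,460) to the post at (482,370). The difference picture shows changes only at the lid, cassette, scaler and arm, so the bystanders have not moved. Handing in.

```bash
python3 -c "
from workcell import manip
print(manip.hand_in())"
```

```text
the job is handed in; nothing more can be done
None
```

I finished all three steps in the order asked and handed the job in at about 41 s of the 64 s allowed; the hand-in reports no verdict.

- **Scaler:** I drew it level about 56 mm out of the clips' open side, and the pictures afterwards showed both tongues closed. I then lowered it into the wide notches. It touched the front flank of the notches on the way down, so I moved it about 2 mm and it seated with a peak force of about 20 N. I released it only once it was resting.
- **Lid:** I lowered it level over the pins with no contact until the rim. It stopped at a gripper height of 123.3 mm, against 123.2 mm expected for a flush lid, with at most about 11 N. Both pins show through the holes.
- **Latch:** I swung it along its arc. I then pushed the post once more with closed fingers until it met a hard stop at about 15 N, where full closure should put it.

**Last checks:** The side and top pictures show the lid flush and the latch arm over its edge. Comparing the top view before and after shows no change to the other things on the desk. The arm was clear of everything and still.

**Disagreements:**
- The cassette position I fitted from the camera outlines was about 2 mm short in x compared with where the notch and pins turned out to be, so I corrected it by touch.
- The networks' points scattered by up to about 15 mm, so I used them only as a starting guess.

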